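Close the shield boxes and key the transmitter

TASK

Put every loose shield cover on a shield box of its own on the radio's baseboard, lock each one with the screwdriver by turning its slotted lock a full quarter turn clockwise, and stand the screwdriver back in its hole in the tool block (a box for which there is no cover stays open). Once all the covers are locked, key the transmitter by pressing the footswitch treadle right down to its stop with the gripper, hold it down for two seconds and let it come up again. Do not knock over or push away the other things on the bench.

Things in the scene. Friction and masses are not known exactly. Their poses are not given: they have to be found in the camera images.
- cover_a: Shield cover (3 or 4 present, all alike): aluminium lid 88 (x) x 68 (y) mm, 29 high, 0.14 kg. Origin: centre of the skirt's lower edge plane, z up, x along the long side. Skirt 12 mm deep, flared to 92 x 72 outside; plate at z 12-15 mm rests on a box rim. Grip it by the square steel collar in its middle: 36 x 36 mm, z 15-27, sides along x and y. Fits either way round.
- lock_a (a joint): Captive quarter-turn lock of cover_a: slotted brass head inside the collar, on the cover's z axis. 0 open, 1.571 locked (stop); grows clockwise seen from above; stays where left; about 0.05 N m. Under the cover it turns a tongue 40 x 8 mm, parallel to the slot: open = along the cover's x. Keep below 0.3 until the cover is on its box, or the tongue fouls the flanges.
- slot_a (a point): Centre of the screwdriver slot of lock_a at the head's top face, 26 mm above the cover's origin and 1 mm below the collar's top; turns with the head: x along the slot, z up. Slot 17 mm long, 5.5 wide, 8 deep.
- box_a (a point): Centre of an open shield box's mouth at rim height, 52 mm above the bench; z up, x along the long side. Four alike, any cover fits any box: aluminium, outside 80 (x) x 60 (y) mm, fixed on the baseboard in a row along y, 105 mm apart. A cover's skirt has 2 mm play a side. Inward flanges leave a 74 x 26 mm opening for the tongue and hold it once turned. Other parts behind the row (+x) are up to 62 mm high.
- cover_b: Shield cover (3 or 4 present, all alike): aluminium lid 88 (x) x 68 (y) mm, 29 high, 0.14 kg. Origin: centre of the skirt's lower edge plane, z up, x along the long side. Skirt 12 mm deep, flared to 92 x 72 outside; plate at z 12-15 mm rests on a box rim. Grip it by the square steel collar in its middle: 36 x 36 mm, z 15-27, sides along x and y. Fits either way round.
- lock_b (a joint): Captive quarter-turn lock of cover_b: slotted brass head inside the collar, on the cover's z axis. 0 open, 1.571 locked (stop); grows clockwise seen from above; stays where left; about 0.05 N m. Under the cover it turns a tongue 40 x 8 mm, parallel to the slot: open = along the cover's x. Keep below 0.3 until the cover is on its box, or the tongue fouls the flanges.
- slot_b (a point): Centre of the screwdriver slot of lock_b at the head's top face, 26 mm above the cover's origin and 1 mm below the collar's top; turns with the head: x along the slot, z up. Slot 17 mm long, 5.5 wide, 8 deep.
- box_b (a point): Centre of an open shield box's mouth at rim height, 52 mm above the bench; z up, x along the long side. Four alike, any cover fits any box: aluminium, outside 80 (x) x 60 (y) mm, fixed on the baseboard in a row along y, 105 mm apart. A cover's skirt has 2 mm play a side. Inward flanges leave a 74 x 26 mm opening for the tongue and hold it once turned. Other parts behind the row (+x) are up to 62 mm high.
- cover_c: Shield cover (3 or 4 present, all alike): aluminium lid 88 (x) x 68 (y) mm, 29 high, 0.14 kg. Origin: centre of the skirt's lower edge plane, z up, x along the long side. Skirt 12 mm deep, flared to 92 x 72 outside; plate at z 12-15 mm rests on a box rim. Grip it by the square steel collar in its middle: 36 x 36 mm, z 15-27, sides along x and y. Fits either way round.
- lock_c (a joint): Captive quarter-turn lock of cover_c: slotted brass head inside the collar, on the cover's z axis. 0 open, 1.571 locked (stop); grows clockwise seen from above; stays where left; about 0.05 N m. Under the cover it turns a tongue 40 x 8 mm, parallel to the slot: open = along the cover's x. Keep below 0.3 until the cover is on its box, or the tongue fouls the flanges.
- slot_c (a point): Centre of the screwdriver slot of lock_c at the head's top face, 26 mm above the cover's origin and 1 mm below the collar's top; turns with the head: x along the slot, z up. Slot 17 mm long, 5.5 wide, 8 deep.
- box_c (a point): Centre of an open shield box's mouth at rim height, 52 mm above the bench; z up, x along the long side. Four alike, any cover fits any box: aluminium, outside 80 (x) x 60 (y) mm, fixed on the baseboard in a row along y, 105 mm apart. A cover's skirt has 2 mm play a side. Inward flanges leave a 74 x 26 mm opening for the tongue and hold it once turned. Other parts behind the row (+x) are up to 62 mm high.
- cover_d: Shield cover (3 or 4 present, all alike): aluminium lid 88 (x) x 68 (y) mm, 29 high, 0.14 kg. Origin: centre of the skirt's lower edge plane, z up, x along the long side. Skirt 12 mm deep, flared to 92 x 72 outside; plate at z 12-15 mm rests on a box rim. Grip it by the square steel collar in its middle: 36 x 36 mm, z 15-27, sides along x and y. Fits either way round.
- lock_d (a joint): Captive quarter-turn lock of cover_d: slotted brass head inside the collar, on the cover's z axis. 0 open, 1.571 locked (stop); grows clockwise seen from above; stays where left; about 0.05 N m. Under the cover it turns a tongue 40 x 8 mm, parallel to the slot: open = along the cover's x. Keep below 0.3 until the cover is on its box, or the tongue fouls the flanges.
- slot_d (a point): Centre of the screwdriver slot of lock_d at the head's top face, 26 mm above the cover's origin and 1 mm below the collar's top; turns with the head: x along the slot, z up. Slot 17 mm long, 5.5 wide, 8 deep.
- box_d (a point): Centre of an open shield box's mouth at rim height, 52 mm above the bench; z up, x along the long side. Four alike, any cover fits any box: aluminium, outside 80 (x) x 60 (y) mm, fixed on the baseboard in a row along y, 105 mm apart. A cover's skirt has 2 mm play a side. Inward flanges leave a 74 x 26 mm opening for the tongue and hold it once turned. Other parts behind the row (+x) are up to 62 mm high.
- driver: Stubby screwdriver standing point down in the tool block, 110 mm long, 0.10 kg. Origin at the blade's tip, z up the shaft, x along the blade's width. Blade 13 mm wide, 2.5 thick, 13 long; round shaft 9 mm thick up to z = 55; square handle 34 x 34 mm, sides along x and y, z 55 to 110. Its shoulder (z = 55) rests on the block's top.
- block_hole (a point): Mouth centre of the screwdriver's hole in the top of the fixed wooden tool block, 60 mm above the bench. Hole 20 x 20 mm, through to the bench, sides along the block's x and y. Block 70 (x) x 120 (y) mm, from -85 to +35 mm of the hole in y; two tool stubs 30 mm high stand 70 mm from the hole on the -y side.
- footswitch: Transmit footswitch, loose on the bench: grey cast base 170 (x) x 96 (y) mm, 0.95 kg. On it a treadle plate 150 x 82 mm, hinged along y near the +x end (70 mm from the origin, 24 mm up); its free end, towards -x, stands up. Origin: centre of the underside, z up.
- treadle (a joint): Treadle of the footswitch: 0 up (held by its spring), 0.2 rad pressed down to its stop. Takes about 5 N at the press point to start and 9 N at the stop; springs back when released.
- press_point (a point): Where to press: on the treadle's upper face, centre line, 120 mm from the hinge, 28 mm from the free edge. 52 mm above the bench when up, 28 mm when at the stop.
- pocket_tin: Flat steel pocket tin 60 x 94 x 20 mm. Bystander, to be left alone. Origin at the centre of its underside.
- jar: Glass jar with a steel cap, 52 mm across, 62 mm high. Bystander, to be left alone. Origin at the centre of its underside.
- parts_case: Wooden parts case with a clear top, 50 x 70 x 27 mm. Bystander, to be left alone. Origin at the centre of its underside.

How it is judged:
By the outcome, as a careful person would: the job done as asked, in the order asked, and still so for the second after the job is handed in, with the robot touching nothing.
Of cover_a, cover_b, cover_c, cover_d only 3 to 4 are there at a start; the rules pass over those that are not, and their reading is None.
At some moment in a run one of cover_a, cover_b, cover_c, cover_d, footswitch may be knocked a few centimetres aside while the robot is not near it.
It also fails if it takes over 210 s, if anything falls off the work surface, if the arm or the gripper's body presses on something with over 40 N, if the wrist force passes 120 N, or if a joint passes its speed limit or range.

ROBOT

A 6-joint arm with a two-finger parallel gripper is mounted at the origin on the work surface. World frame = base frame: x ahead of the robot, y to its left, z up, the work surface at z = 0. Lengths are in mm, angles in degrees, forces in N, time in s.
With the tool pointing down it reaches from about 300 to 825 mm from the base axis. Payload 5.4 kg.
Tool frame: the origin (TCP) lies midway between the tips of the shut fingers; the grasp point (between the pads) lies 19 mm behind it; y points along the fingers, x is the direction in which the jaws open and shut, and the axes are right-handed (so a half turn about y gives the same grasp; the last joint's range is limited). The gripper opens to 92 mm and grips with 3 to 60 N. Pads are 20 mm wide; open, the fingers measure 128 mm over their backs; the gripper's body (75 mm by 189 mm) begins 69 mm behind the grasp point.
Start: joints at [-82.34, 9.076, 91.501, -0, 79.423, -12.038], TCP at [193.789, -541.342, 214.601] pointing down, gripper open.
Joint ranges: [-166.64, 166.64], [-54.1, 131.32], [10.49, 154.53], [-73.88, 253.88], [9.74, 151.15], [-171.62, 171.62]. Speed limits (degrees/s): [147.25, 147.25, 180, 180, 180, 180].

INTERFACE

Orientations are given as a 3x3 rotation matrix whose columns are the frame's x, y, z axes.
In Python, from workcell import r gives the robot as it stands.
- The arm moves only by the tool send_rows, never from a script. Its argument "increments" is a list of rows, each a list of 3 entries, a list of its own where there are three numbers: the shift along the tool's x, y, z in mm, then the turn, a rotation vector about the tool's x, y, z in rad, then the finger opening in mm, from 0 to 91.9. In form: [[[tx, ty, tz], [rx, ry, rz], hand], ...]. A call has 1 to 8 rows; each row is the pose to reach, as a shift and turn from the pose commanded when the call began, along the tool's axes at that moment; what a row does not reach only later rows make up. A row lasts 1/10 s, in which the tool goes at most 50 mm and 8.59 degrees, less where a joint would pass 70% of its speed; a pose out of reach is approached as far as the arm can. A call with a gripper value outside its range is refused whole. The fingers move at their own pace and stop on an object; "grip_force" is the grip in N (left out, the last holds). Time passes only in rows, so rows that repeat a pose let the fingers close. It gives the time, the measured TCP pose, the force and the opening at its end, in the units of the state.
- r.get_obs(): the state, without advancing time (a new reading comes with each control period).
- r.capture(name): name is "scene" or "top" or "wrist"; returns a dict with "pixels" (420x560x3 uint8, red, green, blue), "depth" (420x560 float32, mm along the optical axis (not along the pixel's ray), 0 where there is no reading), "fovy" (degrees; the focal length in pixels is half the picture's height over the tangent of half this angle, whatever the lens; pixels are square), "cx", "cy" (the principal point, pixels), "camera_from_world" (4x4, takes a point from world to camera coordinates). Camera axes: x right, y up, looking along -z (the intrinsics and any distortion apply to the point x, -y, -z); pixel columns grow to the right and rows downward; lengths in mm; the calibration is good to about 2 mm. A picture is of the moment at which its call begins.
- r.hand_in(): hands the job in, once; it reports no verdict.
The state is a dict: "time_s": time; "joint_pos": joint angles; "qd": joint speeds; "tau": joint torques, N m; "tool_pos": TCP position; "tool_rot": TCP orientation; "contact_force": force on the tool from outside, world axes, zero at the start; "torque": the same for the moment, N m; "finger_gap": finger opening in mm.
Only numpy, scipy, OpenCV 4.12 (cv2) and the standard library are available. Lean on these libraries where they do the work, as an engineer would, in place of code of your own. Each camera call takes 0.05 s, during which the arm holds its last target. There are 200 camera calls.

## Working session

There is one attempt and no reset: what is moved stays moved. The work goes in short steps, Python scripts to look and compute and a tool call to move; the robot and the scene stay as the last step left them, time stands still between calls to the robot, and variables do not carry over. Pictures are saved under pics/ and viewed, about 12 in all and at most 16, crops included, and the job is handed in when it is done.

Besides the shell and the picture viewer there is one more tool, called after "Call:" as name([rows], argument=value, ...), one row to a line, values as JSON. send_rows: Moves the arm, as the interface text tells. Its arguments: {"type":"object","properties":{"increments":{"type":"array"},"grip_force":{"type":"number"}},"required":["increments"]}

```bash
ls; mkdir -p pics
python3 - <<'E'
from workcell import r
import cv2,numpy as np
o=r.get_obs();print(o)
for n in ("scene","top"):
    c=r.capture(n);cv2.imwrite(f"pics/{n}0.png",c["pixels"][:,:,::-1])
    print(n,c["fovy"],c["cx"],c["cy"],c["camera_from_world"].round(3).tolist(),[k for k in c])
    np.savez(f"{n}0.npz",**{k:v for k,v in c.items()})
E
```

```text
pics
{'time_s': 0.0, 'joint_pos': array([-8.23387067e+01,  9.11205381e+00,  9.15727517e+01, -1.47084654e-03,
        7.94222046e+01, -1.20360849e+01]), 'qd': array([ 0.0231455 ,  0.06876469, -0.00547752,  0.01017271,  0.05012631,
        0.02978416]), 'tau': array([ 1.64308972e-04, -3.85575628e+01, -3.22106659e+01,  7.00432132e-02,
        3.79640423e-02, -1.45695799e-04]), 'tool_pos': array([ 193.70797785, -540.71978248,  213.61971328]), 'tool_rot': array([[ 3.37056385e-01, -2.74002358e-04,  9.41484423e-01],
       [-9.41482681e-01,  1.84764267e-03,  3.37056299e-01],
       [-1.83188102e-03, -9.99998256e-01,  3.64791285e-04]]), 'contact_force': array([-0.13224838,  0.54567291, -0.04217415]), 'torque': array([-0.04173553, -0.00070618,  0.01465345]), 'finger_gap': 91.66319145750292}
scene 48.78240020945093 279.336456314022 211.86778522484664 [[0.669, 0.743, 0.002, -377.781], [-0.581, 0.52, 0.626, 248.188], [0.464, -0.42, 0.78, -1600.558], [0.0, 0.0, 0.0, 1.0]] ['pixels', 'depth', 'fovy', 'cx', 'cy', 'camera_from_world']
top 51.459018849457756 285.9042341890649 205.74838173979253 [[0.024, -1.0, 0.004, -4.434], [0.998, 0.024, 0.063, -520.807], [-0.063, 0.002, 0.998, -1113.563], [0.0, 0.0, 0.0, 1.0]] ['pixels', 'depth', 'fovy', 'cx', 'cy', 'camera_from_world']
```

View images.

View pics/top0.png

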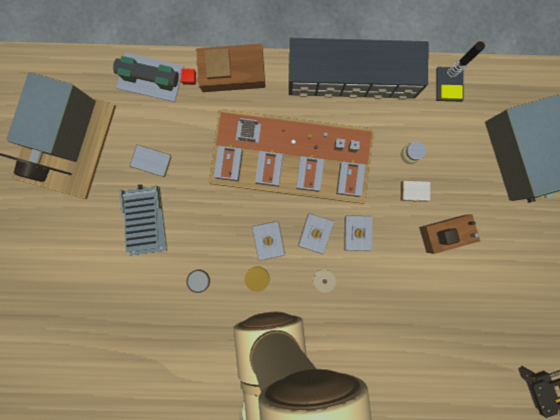

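View pics/scene0.png

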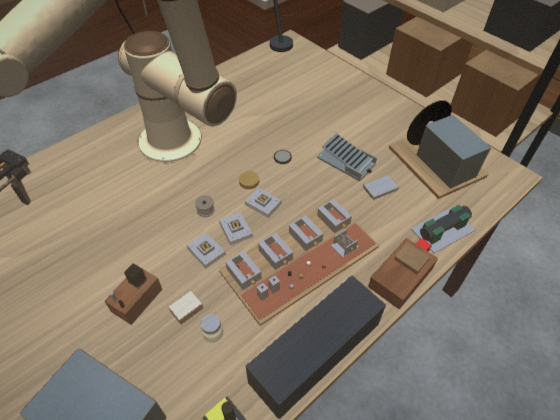

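```bash
cat > h.py <<'E'
import numpy as np,cv2
def world(c):
    d=c["depth"];H,W=d.shape;f=H/2/np.tan(np.radians(float(c["fovy"]))/2)
    v,u=np.mgrid[:H,:W];x=(u-c["cx"])/f*d;y=-(v-c["cy"])/f*d
    M=np.linalg.inv(c["camera_from_world"])
    P=np.stack([x,y,-d],-1)@M[:3,:3].T+M[:3,3]
    P[d<=0]=np.nan
    return P
def project(c,p):
    H=c["depth"].shape[0];f=H/2/np.tan(np.radians(float(c["fovy"]))/2)
    q=np.atleast_2d(p)@c["camera_from_world"][:3,:3].T+c["camera_from_world"][:3,3]
    return np.stack([c["cx"]+f*q[:,0]/-q[:,2],c["cy"]-f*q[:,1]/-q[:,2]],-1)
def rect(xy):
    (cx,cy),(w,h),a=cv2.minAreaRect(xy.astype(np.float32))
    if w<h: w,h,a=h,w,a-90
    return np.round([cx,cy,w,h,(a+90)%180-90],1)   # long side angle from +x
def comps(P,lo,hi,roi,minpx=25):
    m=((P[...,2]>lo)&(P[...,2]<hi)&(P[...,0]>roi[0])&(P[...,0]<roi[1])&(P[...,1]>roi[2])&(P[...,1]<roi[3])).astype(np.uint8)
    n,l,s,ce=cv2.connectedComponentsWithStats(m,connectivity=4)
    for i in range(1,n):
        if s[i,4]>=minpx:
            q=P[l==i];print("px",ce[i].round(0),s[i,4],"rect",rect(q[:,:2]),"mean",np.round(q.mean(0),1),"z",np.round(np.percentile(q[:,2],[5,50,95]),1))
E
python3 - <<'E'
from h import *
c=dict(np.load("top0.npz"));P=world(c)
for uv in [(300,260),(200,200),(400,300),(270,200)]: print("bench",P[uv[1],uv[0]].round(1))
print("low");comps(P,8,22,(250,720,-600,600))
print("20+");comps(P,20,45,(250,720,-600,600))
print("45+");comps(P,45,130,(250,760,-600,600))
E
```

```text
bench [380.9 -32.1   0.8]
bench [531.5 234.5  -0.9]
bench [ 283.1 -295.2   -4.2]
bench [536.1  50.3  -2. ]
low
px [ 82. 163.] 1810 rect [633.9 549.9 198.   92.4 -14. ] mean [618.7 539.8  17.5] z [13.4 17.7 21. ]
px [295. 159.] 6175 rect [646.9  -0.9 410.7 187.6  84. ] mean [643.2 -13.3  16.6] z [12.7 16.7 20.4]
px [500. 166.] 170 rect [ 636.  -547.6  176.2    5.8   17.2] mean [ 637.2 -547.6   15.7] z [ 9.4 16.1 21.3]
px [150. 160.] 736 rect [631.7 366.8  96.7  60.8  74.2] mean [630.6 364.8  18.6] z [14.4 18.9 21.5]
px [227. 164.] 218 rect [627.7 164.2  70.7  26.7  -6.4] mean [626.8 164.9  18.5] z [15.  18.6 21.4]
px [268. 169.] 234 rect [616.7  56.7  70.7  26.5  -6.7] mean [616.1  56.8  18.8] z [15.8 18.9 21.4]
px [309. 174.] 236 rect [605.4 -50.7  70.6  26.6  -5.9] mean [604.6 -50.8  18.7] z [15.8 18.8 21.5]
px [351. 179.] 226 rect [ 594.  -157.8   70.6   26.8   -6.3] mean [ 593.1 -158.7   18.5] z [15.  18.7 21.2]
px [138. 189.] 106 rect [558.4 394.7  77.3  18.  -80.3] mean [555.4 393.5  12.5] z [ 8.7 11.6 18.5]
px [155. 234.] 366 rect [447.  340.5 169.9  80.1 -26.4] mean [438.5 344
[... 3578 characters left out ...]
[614.2  55.3  80.9  60.   -6. ] mean [613.6  55.3  51.7] z [48.3 51.7 55. ]
px [309. 173.] 459 rect [603.1 -49.2  80.   60.1  -6.1] mean [602.7 -49.   51.9] z [48.6 51.9 55.2]
px [351. 178.] 467 rect [ 592.2 -153.6   80.7   60.9   -6.3] mean [ 591.9 -153.3   51.8] z [48.6 51.8 55.2]
px [ 41. 174.] 143 rect [575.6 591.2  33.7  11.9 -16.6] mean [575.6 589.5 116.2] z [ 98.7 118.4 127.6]
px [ 66. 172.] 28 rect [581.8 536.6   7.1   6.3  86.5] mean [581.8 535.1 109.4] z [ 85.9 109.9 129. ]
px [452. 233.] 1433 rect [ 459.3 -407.2  121.8   70.4  -73.5] mean [ 459.  -401.2   70.4] z [ 55.9  60.9 115.1]
px [140. 238.] 760 rect [434.8 369.7  81.8  68.2 -81.6] mean [430.3 369.3  51.5] z [45.8 51.6 57.4]
```

```bash
cat >> h.py <<'E'
def plan(o,x,y,z,th):
    R=o["tool_rot"];d=R.T@(np.array([x,y,z])-o["tool_pos"])
    t=np.radians(th);Rt=np.array([[np.cos(t),0,-np.sin(t)],[np.sin(t),0,np.cos(t)],[0,-1,0]])
    rv=cv2.Rodrigues(R.T@Rt)[0].ravel()
    print("pos",o["tool_pos"].round(1),"shift",d.round(1),"turn",rv.round(3),"j",o["joint_pos"].round(0),"F",o["contact_force"].round(1),"gap",round(o["finger_gap"],1),"t",round(o["time_s"],1))
E
python3 - <<'E'
from h import *
c=dict(np.load("top0.npz"));P=world(c)
comps(P,100,125,(380,520,-450,-330),10);comps(P,55,66,(380,520,-480,-330),10)
from workcell import r
plan(r.get_obs(),455.6,-179.4,150,-89.7)
E
```

```text
px [450. 236.] 233 rect [ 452.5 -382.4   33.8   33.7  -75.1] mean [ 452.4 -380.7  113.3] z [103.5 114.1 117.5]
px [453. 233.] 1010 rect [ 459.3 -407.3  121.6   70.4  -73.5] mean [ 460.6 -407.9   60. ] z [56.8 60.  63.4]
pos [ 193.7 -540.8  213.7] shift [-251.8   64.3  368.3] turn [-0.     0.339 -0.002] j [-82.   9.  92.   0.  79. -12.] F [ 0.   0.1 -0. ] gap 92.3 t 0.1
```

Call:
send_rows([
  [[-252,64,368],[0,0.339,0],91],
  [[-252,64,368],[0,0.339,0],91],
  [[-252,64,368],[0,0.339,0],91],
  [[-252,64,368],[0,0.339,0],91],
  [[-252,64,368],[0,0.339,0],91],
  [[-252,64,368],[0,0.339,0],91],
  [[-252,64,368],[0,0.339,0],91],
  [[-252,64,368],[0,0.339,0],91],
], grip_force=25)

```text
time_s: 0.9
tool_pos: [426.4, -218.9, 157.4]
tool_rot: [[0.005, -0.0, 1.0], [-1.0, 0.0, 0.005], [-0.0, -1.0, -0.0]]
contact_force: [0.9, 0.5, 0.0]
finger_gap: 91.0
```

Call:
send_rows([
  [[0,0,0],[0,0,0],91],
  [[0,0,0],[0,0,0],91],
  [[0,0,0],[0,0,0],91],
])

```text
time_s: 1.2
tool_pos: [425.3, -221.8, 157.9]
tool_rot: [[0.004, -0.0, 1.0], [-1.0, -0.0, 0.004], [0.0, -1.0, -0.0]]
contact_force: [0.2, -0.0, 0.0]
finger_gap: 91.0
```

```bash
cat > look.py <<'E'
import sys
from h import *
from workcell import r
c=r.capture("wrist");cv2.imwrite(f"pics/{sys.argv[1]}.png",c["pixels"][:,:,::-1]);np.savez(sys.argv[1]+".npz",**c)
P=world(c);o=r.get_obs();print(o["tool_pos"].round(1),np.round(c["camera_from_world"],3).tolist())
E
python3 look.py w0
python3 - <<'E'
from h import *
c=dict(np.load("w0.npz"));P=world(c)
print("plate");comps(P,8,19,(380,530,-260,-100));print("collar");comps(P,21,34,(380,530,-260,-100))
from workcell import r
plan(r.get_obs(),455.6,-179.4,17.5,-89.7)
E
```

```text
[ 425.2 -222.2  158. ] [[0.003, -1.0, 0.001, -223.675], [0.967, 0.003, -0.256, -396.653], [0.256, 0.002, 0.967, -444.007], [0.0, 0.0, 0.0, 1.0]]
plate
px [240. 158.] 5490 rect [ 4.582e+02 -1.826e+02  8.870e+01  6.910e+01 -1.000e-01] mean [ 461.1 -183.1   14.7] z [13.3 14.7 16. ]
px [156. 150.] 896 rect [ 460.4 -101.9   61.8   18.3  -14.2] mean [ 468.1 -106.6   13.8] z [ 9.2 14.4 16. ]
px [227. 161.] 124 rect [ 4.576e+02 -1.733e+02  2.510e+01  8.500e+00 -3.000e-01] mean [ 459.2 -171.4   16.1] z [14.1 15.7 18.6]
px [249. 163.] 135 rect [ 457.8 -189.1   25.6   10.5    3.1] mean [ 457.2 -191.5   16.4] z [13.9 16.3 18.6]
px [238. 163.] 93 rect [ 457.7 -181.8   16.     4.8   -9.1] mean [ 457.8 -181.6   17.7] z [16.8 17.6 18.7]
collar
px [237. 163.] 1283 rect [ 458.4 -182.3   36.1   35.8  -89.9] mean [ 458.5 -182.3   26.2] z [23.7 26.4 27.7]
pos [ 425.2 -222.2  158. ] shift [-42.7 140.5  30.5] turn [-0.    -0.002  0.   ] j [-42.  -2. 110.  -0.  72.  48.] F [-0.4 -0.1 -0.8] gap 91.0 t 1.2
```

Call:
send_rows([
  [[-41,40,32],[0,0,0],80],
  [[-41,80,32],[0,0,0],70],
  [[-41,115,32],[0,0,0],65],
  [[-41,132,32],[0,0,0],65],
  [[-41,139.5,32],[0,0,0],65],
  [[-41,140,32],[0,0,0],65],
  [[-41,140,32],[0,0,0],60],
  [[-41,140,32],[0,0,0],60],
])

```text
time_s: 2.05
tool_pos: [458.6, -181.0, 19.4]
tool_rot: [[0.004, 0.002, 1.0], [-1.0, -0.002, 0.004], [0.002, -1.0, 0.002]]
contact_force: [0.3, 0.3, -0.0]
finger_gap: 60.0
```

Call:
send_rows([
  [[0,0,0],[0,0,0],20],
  [[0,0,0],[0,0,0],20],
  [[0,0,0],[0,0,0],20],
  [[0,0,0],[0,0,0],20],
  [[0,0,0],[0,0,0],20],
  [[0,0,0],[0,0,0],20],
])

```text
time_s: 2.65
tool_pos: [457.9, -180.1, 18.2]
tool_rot: [[0.005, 0.001, 1.0], [-1.0, -0.001, 0.005], [0.001, -1.0, 0.001]]
contact_force: [-1.4, -0.3, 2.9]
finger_gap: 35.8
```

Call:
send_rows([
  [[0,-20,0],[0,0,0],20],
  [[0,-60,0],[0,0,0],20],
  [[0,-92,10],[0,0,0],20],
  [[-10,-92,50],[0,0.05,0],20],
  [[-18,-92,90],[0,0.08,0],20],
  [[-25,-92,120],[0,0.112,0],20],
  [[-25,-92,135],[0,0.112,0],20],
  [[-25,-92,135],[0,0.112,0],20],
])

```text
time_s: 3.45
tool_pos: [593.3, -153.4, 108.8]
tool_rot: [[-0.106, -0.001, 0.994], [-0.994, 0.001, -0.106], [-0.001, -1.0, -0.001]]
contact_force: [-0.8, -0.3, -2.6]
finger_gap: 35.4
```

Call:
send_rows([
  [[0,0,0],[0,0,0],20],
  [[0,0,0],[0,0,0],20],
  [[0,0,0],[0,0,0],20],
])

```text
time_s: 3.75
tool_pos: [591.5, -154.2, 109.6]
tool_rot: [[-0.108, -0.001, 0.994], [-0.994, 0.0, -0.108], [-0.0, -1.0, -0.001]]
contact_force: [-0.2, -0.3, -0.7]
finger_gap: 35.7
```

```bash
python3 look.py w1
python3 - <<'E'
from h import *
c=dict(np.load("w1.npz"));P=world(c)
print("plate");comps(P,98,112,(480,700,-300,0));print("rim");comps(P,45,58,(480,700,-320,120))
from workcell import r
plan(r.get_obs(),592.2,-153.6,110,-96.1)
E
```

```text
[ 591.7 -154.3  109.8] [[-0.109, -0.994, 0.0, -89.509], [0.961, -0.105, -0.257, -582.957], [0.255, -0.028, 0.966, -444.039], [0.0, 0.0, 0.0, 1.0]]
plate
px [282. 202.] 8046 rect [ 616.2 -157.4   69.2   41.3   83.7] mean [ 620.9 -157.8  105.9] z [103.3 106.  107.4]
px [262. 258.] 323 rect [ 590.8 -144.1   23.3    5.8   -5.3] mean [ 591.3 -143.5  108.4] z [105.7 108.8 111.2]
px [303. 261.] 303 rect [ 588.7 -164.6   23.3    5.8   -5.1] mean [ 587.5 -165.4  108.2] z [105.4 108.6 111.3]
px [283. 260.] 255 rect [ 590.  -154.5   14.5    5.1  -16.1] mean [ 589.8 -154.4  109.3] z [108.3 109.2 110.6]
px [283. 307.] 2023 rect [ 562.7 -151.5   48.    23.2   83.8] mean [ 559.5 -151.1  106.2] z [105.2 106.2 107.1]
rim
px [495.  85.] 714 rect [ 6.686e+02 -3.018e+02  4.470e+01  1.750e+01  6.000e-01] mean [ 668.5 -297.9   52.5] z [47.4 52.6 57.5]
px [237.  96.] 99 rect [ 680.  -134.5   22.8    8.2  -30.3] mean [ 679.9 -134.9   52.4] z [46.4 52.6 57.5]
px [278. 110.] 28 rect [ 668.5 -160.5   17.5    0.    84. ] mean [ 668.5 -160.4   50.4] z [48.5 50.3 52. ]
px [135. 217.] 6353 rect [605.6 -51.   80.4  61.2  -6.1] mean [607.3 -52.3  51.3] z [48.7 51.5 52.6]
px [283. 164.] 442 rect [ 633.3 -159.6   59.4    2.6   83.9] mean [ 633.4 -159.6   50.8] z [47.1 51.4 52.6]
px [ 18. 221.] 3317 rect [615.1  38.4  80.7  32.7  -6.7] mean [612.9  30.2  50.8] z [46.4 51.3 52.5]
pos [ 591.7 -154.3  109.8] shift [-0.7 -0.2  0.5] turn [ 0.    -0.001 -0.   ] j [-26.  20.  91.   0.  69.  70.] F [-0.6  0.4 -1.6] gap 36.1 t 3.8
```

View pics/w1.png

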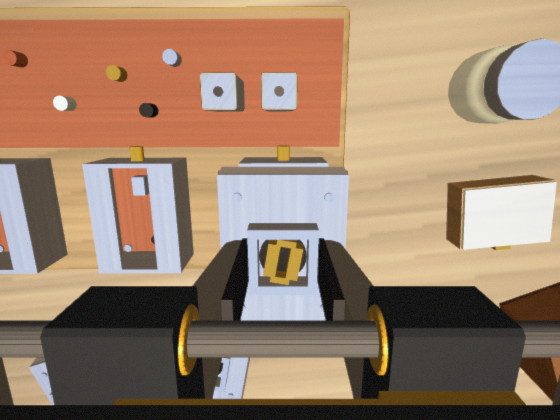

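Call:
send_rows([
  [[0,10,2.3],[0,0,0],20],
  [[0,25,2.3],[0,0,0],20],
  [[0,34,2.3],[0,0,0],20],
  [[0,40,2.3],[0,0,0],20],
  [[0,44,2.3],[0,0,0],20],
  [[0,48,2.3],[0,0,0],20],
  [[0,51,2.3],[0,0,0],20],
  [[0,52,2.3],[0,0,0],20],
])

```text
time_s: 4.6
tool_pos: [594.8, -154.4, 58.2]
tool_rot: [[-0.107, 0.0, 0.994], [-0.994, -0.0, -0.107], [0.0, -1.0, 0.0]]
contact_force: [-1.7, 1.2, 4.1]
finger_gap: 35.8
```

Call:
send_rows([
  [[0,0,0],[0,0,0],60],
  [[0,0,0],[0,0,0],60],
  [[0,0,0],[0,0,0],60],
  [[0,-20,0],[0,0,0],60],
  [[0,-60,0],[0,0,0],60],
  [[0,-100,0],[0,0,0],60],
  [[0,-100,0],[0,0,0],60],
  [[0,-100,0],[0,0,0],60],
])

```text
time_s: 5.4
tool_pos: [595.5, -154.7, 159.1]
tool_rot: [[-0.107, 0.002, 0.994], [-0.994, -0.001, -0.107], [0.001, -1.0, 0.003]]
contact_force: [0.7, -0.3, -0.9]
finger_gap: 60.1
```

```bash
python3 look.py w2
python3 - <<'E'
from h import *
from workcell import r
c=dict(np.load("w2.npz"));P=world(c)
print("plate");comps(P,50,60,(480,700,-220,0),80);print("collar");comps(P,61,75,(480,640,-300,0),100)
plan(r.get_obs(),454,-71.5,100,-105.7)
c=r.capture("top");np.savez("top1.npz",**c);P=world(c)
print("top bench");comps(P,8,19,(390,530,-260,130),200);print("top box");comps(P,48,60,(540,680,-220,230),200);comps(P,61,75,(540,640,-220,230),60)
E
```

```text
[ 594.3 -154.2  157.2] [[-0.108, -0.994, 0.002, -90.202], [0.962, -0.105, -0.254, -575.141], [0.252, -0.026, 0.967, -490.859], [0.0, 0.0, 0.0, 1.0]]
plate
px [282. 203.] 6382 rect [ 595.  -154.9   89.3   68.2   -6.1] mean [ 598.5 -155.2   54.7] z [53.5 54.7 55.9]
px [158. 206.] 4011 rect [605.5 -51.   80.1  61.   -6.3] mean [607.1 -51.2  51.6] z [50.5 51.6 52.7]
px [269. 210.] 149 rect [ 594.4 -146.7   24.1    9.2   -7. ] mean [ 595.1 -144.3   56.4] z [53.7 56.8 58.8]
px [295. 211.] 148 rect [ 592.8 -163.3   23.9    8.5   -7.6] mean [ 591.6 -165.1   56.6] z [53.9 57.  59.2]
px [282. 211.] 119 rect [ 593.9 -154.6   15.3    5.3  -15.6] mean [ 593.7 -154.7   57.8] z [56.6 57.8 59.2]
collar
px [282. 211.] 1579 rect [ 595.1 -154.8   36.7   35.8   -6.2] mean [ 595.6 -154.8   66. ] z [63.4 66.3 67.6]
pos [ 594.3 -154.2  157.2] shift [ -67.2   57.4 -148.4] turn [ 0.001  0.167 -0.   ] j [-26.  17.  88.   0.  74.  70.] F [-0.7  0.3 -0.4] gap 60.2 t 5.5
top bench
px [306. 232.] 252 rect [458.1 -49.3  88.8  26.5 -15.4] mean [455.1 -45.4  14.7] z [11.3 15.1 17.7]
px [268. 239.] 656 rect [430.5  53.1  89.4  69.9  12.5] mean [432.6  52.   14.9] z [11.2 15.1 17.9]
top box
px [227. 162.] 442 rect [625.  159.5  80.   60.7  -5.9] mean [624.7 159.4  52.1] z [49.  52.  55.2]
px [260. 167.] 230 rect [615.3  66.7  80.4  37.4  -6.1] mean [615.6  74.7  52.2] z [49.2 52.2 55.5]
px [277. 169.] 212 rect [611.7  34.3  79.7  17.9  -5.9] mean [611.7  34.   52.2] z [49.5 52.1 55.4]
px [308. 174.] 412 rect [603.  -49.2  80.1  60.1  -6. ] mean [601.1 -46.6  52. ] z [48.9 51.9 55.5]
px [354. 189.] 264 rect [ 571.9 -159.9   50.8   49.6   81.5] mean [ 564.7 -163.1   54.7] z [51.3 54.8 57.9]
px [353. 181.] 61 rect [ 584.4 -156.4   27.2   20.5   84.8] mean [ 582.6 -157.8   66.4] z [62.1 66.7 70. ]
```

Call:
send_rows([
  [[-20,0,-45],[0,0.08,0],65],
  [[-40,10,-90],[0,0.167,0],65],
  [[-60,27,-130],[0,0.167,0],65],
  [[-66.7,27,-147],[0,0.167,0],65],
  [[-66.7,27,-147],[0,0.167,0],65],
  [[-66.7,27,-147],[0,0.167,0],65],
  [[-66.7,27,-147],[0,0.167,0],65],
])

```text
time_s: 6.2
tool_pos: [456.8, -73.1, 131.1]
tool_rot: [[-0.271, 0.001, 0.963], [-0.963, -0.0, -0.271], [0.0, -1.0, 0.001]]
contact_force: [0.1, -0.7, -1.0]
finger_gap: 64.9
```

```bash
python3 look.py w3
python3 - <<'E'
from h import *
from workcell import r
c=dict(np.load("w3.npz"));P=world(c)
print("plate");comps(P,8,20,(380,530,-260,130),80);print("collar");comps(P,21,34,(380,540,-260,100),100)
plan(r.get_obs(),455,-72,18,-105.7)
E
```

```text
[456.8 -73.1 131.1] [[-0.272, -0.962, 0.001, 53.593], [0.93, -0.263, -0.255, -437.554], [0.246, -0.069, 0.967, -426.741], [0.0, 0.0, 0.0, 1.0]]
plate
px [282. 202.] 5924 rect [454.8 -72.3  89.5  68.2 -16. ] mean [458.2 -73.3  14.7] z [13.5 14.8 16. ]
px [270. 209.] 149 rect [455.4 -63.5  24.1   8.7 -16.5] mean [456.4 -61.6  16.4] z [14.1 16.7 18.8]
px [294. 210.] 147 rect [450.4 -80.6  24.2   8.7 -21.7] mean [449.8 -81.7  16.7] z [14.1 16.9 19.2]
px [282. 209.] 110 rect [453.4 -71.8  15.1   5.2 -24.2] mean [453.4 -71.9  17.8] z [16.9 17.7 19. ]
px [146. 240.] 3168 rect [445.3  53.7  69.8  64.8 -76.8] mean [457.6  53.5  14.4] z [11.1 14.6 16. ]
collar
px [282. 210.] 1401 rect [454.5 -72.4  36.7  35.5 -16.4] mean [455.  -72.5  26.2] z [23.7 26.4 27.7]
px [150. 266.] 1169 rect [434.8  51.6  37.1  32.7 -77.1] mean [437.4  52.8  25.5] z [21.9 25.9 27.4]
pos [456.8 -73.1 131.1] shift [ -0.6 113.1  -2.1] turn [-0.001 -0.001  0.   ] j [-24.  -3. 114.  -0.  69.  82.] F [ 0.  -0.   0.1] gap 65.1 t 6.2
```

Call:
send_rows([
  [[0,40,-2.1],[0,0,0],65],
  [[0,80,-2.1],[0,0,0],60],
  [[0,102,-2.1],[0,0,0],60],
  [[0,112,-2.1],[0,0,0],60],
  [[0,113,-2.1],[0,0,0],60],
  [[0,113,-2.1],[0,0,0],60],
  [[0,113,-2.1],[0,0,0],60],
  [[0,113,-2.1],[0,0,0],20],
])

```text
time_s: 7.05
tool_pos: [454.8, -72.2, 19.1]
tool_rot: [[-0.271, 0.002, 0.963], [-0.963, -0.001, -0.271], [0.0, -1.0, 0.003]]
contact_force: [1.1, -0.8, -0.0]
finger_gap: 53.6
```

Call:
send_rows([
  [[0,0,0],[0,0,0],20],
  [[0,0,0],[0,0,0],20],
  [[0,0,0],[0,0,0],20],
  [[0,0,0],[0,0,0],20],
  [[0,0,0],[0,0,0],20],
])

```text
time_s: 7.55
tool_pos: [453.9, -71.8, 18.2]
tool_rot: [[-0.271, 0.0, 0.963], [-0.963, -0.0, -0.271], [0.0, -1.0, 0.0]]
contact_force: [-0.5, 0.8, 4.5]
finger_gap: 35.8
```

Call:
send_rows([
  [[0,-20,0],[0,0,0],20],
  [[0,-60,0],[0,0,0],20],
  [[-5,-92,10],[0,0,0],20],
  [[-25,-92,55],[0,-0.06,0],20],
  [[-45,-92,100],[0,-0.12,0],20],
  [[-61,-92,130],[0,-0.168,0],20],
  [[-61.4,-92,139.8],[0,-0.168,0],20],
  [[-61.4,-92,139.8],[0,-0.168,0],20],
])

```text
time_s: 8.35
tool_pos: [604.9, -50.6, 108.8]
tool_rot: [[-0.106, -0.002, 0.994], [-0.994, 0.0, -0.106], [0.0, -1.0, -0.002]]
contact_force: [-0.6, 0.7, -1.6]
finger_gap: 35.6
```

Call:
send_rows([
  [[0,0,0],[0,0,0],20],
  [[0,0,0],[0,0,0],20],
  [[0,0,0],[0,0,0],20],
])

```text
time_s: 8.65
tool_pos: [603.8, -50.7, 109.8]
tool_rot: [[-0.107, -0.001, 0.994], [-0.994, 0.0, -0.107], [-0.0, -1.0, -0.001]]
contact_force: [0.3, -0.8, -1.5]
finger_gap: 35.4
```

```bash
python3 look.py w4
python3 - <<'E'
from h import *
from workcell import r
c=dict(np.load("w4.npz"));P=world(c)
print("plate");comps(P,98,112,(480,700,-300,100),150);print("rim");comps(P,45,58,(480,700,-220,220),200)
plan(r.get_obs(),605,-50.6,58,-96.1)
E
```

```text
[604.1 -50.7 110. ] [[-0.108, -0.994, 0.001, 14.184], [0.961, -0.104, -0.257, -583.977], [0.255, -0.027, 0.966, -444.412], [0.0, 0.0, 0.0, 1.0]]
plate
px [283. 202.] 8091 rect [628.5 -54.2  68.8  41.8  83.4] mean [633.4 -54.4 106.1] z [103.2 106.2 107.6]
px [263. 257.] 340 rect [603.7 -42.1  24.2   9.   -8.6] mean [604.5 -40.3 108.6] z [105.6 109.  111.4]
px [303. 260.] 304 rect [601.3 -60.9  23.2   6.   -6.4] mean [600.2 -61.8 108.3] z [105.7 108.6 111. ]
px [282. 260.] 252 rect [602.8 -51.   14.7   5.2 -15.1] mean [602.2 -50.9 109.5] z [108.4 109.4 110.9]
px [283. 307.] 2022 rect [573.9 -47.1  47.8  24.5  88.8] mean [571.8 -47.7 106.3] z [105.4 106.3 107.3]
rim
px [427.  96.] 313 rect [ 675.3 -155.1   28.8   14.4   34.4] mean [ 679.4 -151.8   51.7] z [45.9 51.7 57.2]
px [ 28. 121.] 280 rect [691.6 105.6  30.2   2.7  83.4] mean [691.3 102.8  55.3] z [48.2 56.2 57.6]
px [428. 214.] 9699 rect [ 595.4 -154.5   90.2   70.6   -6.2] mean [ 600.4 -151.5   54.2] z [49.1 54.7 55.8]
px [134. 219.] 6323 rect [616.6  53.5  80.6  61.5  -5.8] mean [618.   52.2  51.3] z [48.8 51.5 52.6]
px [287. 165.] 224 rect [645.  -55.2  59.2   1.   83.8] mean [644.8 -58.2  49.6] z [45.6 51.  52.6]
px [ 18. 223.] 3245 rect [626.  140.5  80.7  30.8  -8.6] mean [623.9 134.5  50.7] z [46.4 51.3 52.5]
pos [604.1 -50.7 110. ] shift [-0.2 52.   0.9] turn [ 0. -0.  0.] j [-16.  19.  92.  -0.  69.  80.] F [-0.2 -0.7 -2.1] gap 35.7 t 8.7
```

Call:
send_rows([
  [[0,10,0.5],[0,0,0],20],
  [[0,25,0.5],[0,0,0],20],
  [[0,34,0.5],[0,0,0],20],
  [[0,40,0.5],[0,0,0],20],
  [[0,44,0.5],[0,0,0],20],
  [[0,48,0.5],[0,0,0],20],
  [[0,51,0.5],[0,0,0],20],
  [[0,52,0.5],[0,0,0],20],
])

```text
time_s: 9.5
tool_pos: [605.5, -50.6, 58.2]
tool_rot: [[-0.106, 0.0, 0.994], [-0.994, -0.0, -0.106], [0.0, -1.0, 0.0]]
contact_force: [-2.7, 1.3, 4.3]
finger_gap: 35.5
```

Call:
send_rows([
  [[0,0,0],[0,0,0],60],
  [[0,0,0],[0,0,0],60],
  [[0,0,0],[0,0,0],60],
  [[0,-20,0],[0,0,0],60],
  [[0,-60,0],[0,0,0],60],
  [[0,-73,0],[0,0,0],60],
  [[0,-73,0],[0,0,0],60],
  [[0,-73,0],[0,0,0],60],
])

```text
time_s: 10.3
tool_pos: [604.8, -50.4, 129.8]
tool_rot: [[-0.106, -0.001, 0.994], [-0.994, 0.0, -0.106], [-0.0, -1.0, -0.001]]
contact_force: [-0.8, -0.2, 0.2]
finger_gap: 60.2
```

Call:
send_rows([
  [[-20,0,-40],[0,-0.1,0],65],
  [[-40,0,-85],[0,-0.2,0],65],
  [[-60,0,-130],[0,-0.3,0],65],
  [[-80,0,-170],[0,-0.333,0],65],
  [[-83,0,-182],[0,-0.333,0],65],
  [[-83,0,-182],[0,-0.333,0],65],
  [[-83,0,-182],[0,-0.333,0],65],
  [[-83,0,-182],[0,-0.333,0],65],
])

```text
time_s: 11.1
tool_pos: [433.8, 50.7, 130.5]
tool_rot: [[0.224, -0.0, 0.975], [-0.975, -0.0, 0.224], [-0.0, -1.0, -0.0]]
contact_force: [0.4, 0.5, -0.0]
finger_gap: 65.1
```

```bash
python3 look.py w5
python3 - <<'E'
from h import *
from workcell import r
c=dict(np.load("w5.npz"));P=world(c)
print("plate");comps(P,8,20,(360,530,-60,150),80);print("collar");comps(P,21,34,(360,540,-60,150),100)
plan(r.get_obs(),433.2,51.3,18,-77)
E
```

```text
[433.9  50.7 130.6] [[0.223, -0.975, 0.0, -48.011], [0.942, 0.216, -0.257, -412.68], [0.25, 0.058, 0.966, -420.244], [0.0, 0.0, 0.0, 1.0]]
plate
px [281. 200.] 5970 rect [432.8  51.5  89.9  68.1  12.6] mean [436.1  52.3  14.7] z [13.5 14.8 16. ]
px [269. 206.] 145 rect [429.4  59.5  23.9   8.7  11.5] mean [429.5  61.5  16.5] z [13.8 17.  19.1]
px [293. 208.] 137 rect [433.2  42.8  23.9   8.7  10.9] mean [432.9  40.8  16.7] z [14.1 17.1 19.1]
px [281. 207.] 111 rect [431.8  51.3  15.3   5.3   5.1] mean [431.5  51.3  17.9] z [16.9 17.8 19.2]
px [238. 271.] 284 rect [363.1  75.5  30.1   6.  -89.9] mean [363.2  75.9  14.9] z [ 8.8 16.  18.4]
collar
px [281. 207.] 1453 rect [432.7  51.5  36.6  36.   12.8] mean [433.6  51.6  26.2] z [23.5 26.4 27.7]
pos [433.9  50.7 130.6] shift [ -0.7 112.6  -0.5] turn [ 0.    -0.001 -0.   ] j [ -9.  -7. 118.  -0.  69.  68.] F [ 0.5  0.1 -0. ] gap 65.0 t 11.2
```

Call:
send_rows([
  [[-1,40,-0.9],[0,0,0],65],
  [[-1,80,-0.9],[0,0,0],60],
  [[-1,101,-0.9],[0,0,0],60],
  [[-1,111,-0.9],[0,0,0],60],
  [[-1,112.5,-0.9],[0,0,0],60],
  [[-1,112.5,-0.9],[0,0,0],60],
  [[-1,112.5,-0.9],[0,0,0],60],
  [[-1,112.5,-0.9],[0,0,0],20],
])

```text
time_s: 11.95
tool_pos: [433.3, 51.8, 19.6]
tool_rot: [[0.225, 0.003, 0.974], [-0.974, -0.0, 0.225], [0.001, -1.0, 0.002]]
contact_force: [0.3, 0.9, -0.2]
finger_gap: 54.1
```

Call:
send_rows([
  [[0,0,0],[0,0,0],20],
  [[0,0,0],[0,0,0],20],
  [[0,0,0],[0,0,0],20],
  [[0,0,0],[0,0,0],20],
  [[0,0,0],[0,0,0],20],
])

```text
time_s: 12.45
tool_pos: [432.4, 52.0, 18.7]
tool_rot: [[0.225, 0.001, 0.974], [-0.974, -0.0, 0.225], [0.0, -1.0, 0.0]]
contact_force: [-1.2, -0.8, 4.9]
finger_gap: 35.2
```

Call:
send_rows([
  [[0,-20,0],[0,0,0],20],
  [[0,-60,0],[0,0,0],20],
  [[5,-92,25],[0,0.1,0],20],
  [[15,-92,70],[0,0.2,0],20],
  [[25,-92,115],[0,0.3,0],20],
  [[35,-92,155],[0,0.333,0],20],
  [[39.7,-92,179.5],[0,0.333,0],20],
  [[39.7,-92,179.5],[0,0.333,0],20],
])

```text
time_s: 13.25
tool_pos: [617.9, 53.5, 109.3]
tool_rot: [[-0.106, 0.0, 0.994], [-0.994, 0.0, -0.106], [-0.0, -1.0, 0.0]]
contact_force: [0.1, -0.1, -1.7]
finger_gap: 35.2
```

Call:
send_rows([
  [[0,0,0],[0,0,0],20],
  [[0,0,0],[0,0,0],20],
  [[0,0,0],[0,0,0],20],
])

```text
time_s: 13.55
tool_pos: [614.7, 53.9, 110.1]
tool_rot: [[-0.106, -0.001, 0.994], [-0.994, 0.0, -0.106], [0.0, -1.0, -0.001]]
contact_force: [-0.6, 0.1, -1.2]
finger_gap: 35.7
```

```bash
python3 look.py w6
python3 - <<'E'
from h import *
from workcell import r
c=dict(np.load("w6.npz"));P=world(c)
print("plate");comps(P,98,112,(480,700,-100,150),150);print("rim");comps(P,45,58,(480,700,-220,220),200)
plan(r.get_obs(),616.3,53.7,58.2,-96.1)
E
```

```text
[615.   53.8 110.3] [[-0.107, -0.994, 0.001, 118.76], [0.961, -0.103, -0.257, -583.483], [0.256, -0.027, 0.966, -444.91], [0.0, 0.0, 0.0, 1.0]]
plate
px [283. 202.] 8056 rect [639.6  50.7  69.2  41.6  83.7] mean [644.2  50.3 105.9] z [103.2 106.1 107.4]
px [263. 257.] 341 rect [614.4  62.1  23.9   9.1  -6.6] mean [615.1  64.3 108.4] z [105.6 108.8 111.2]
px [303. 260.] 317 rect [612.   43.6  23.6   6.2  -7. ] mean [611.2  42.7 108.2] z [105.5 108.6 111.4]
px [282. 259.] 258 rect [613.3  53.7  14.8   5.2 -13.9] mean [613.1  53.7 109.3] z [108.2 109.2 110.8]
px [283. 307.] 2026 rect [585.8  56.7  48.2  24.3  84.5] mean [582.5  56.9 106.2] z [105.3 106.2 107.2]
rim
px [532.  94.] 510 rect [ 681.6 -116.1   24.7   11.5   19.9] mean [ 684.  -114.4   51.4] z [45.8 51.5 57.2]
px [178. 121.] 349 rect [691.9 113.3  44.4   2.5  83.9] mean [691.8 112.3  56.3] z [55.  56.5 57.6]
px [429. 214.] 9675 rect [606.3 -50.4  90.   70.6  -6.3] mean [611.4 -47.8  54.2] z [49.  54.7 55.9]
px [541. 224.] 4350 rect [ 597.8 -132.    89.9   28.5   -4.8] mean [ 595.5 -126.4   53.1] z [46.4 54.4 55.8]
px [134. 219.] 6379 rect [627.2 157.9  80.9  61.4  -6.1] mean [628.9 156.6  51.3] z [48.7 51.5 52.6]
px [284. 165.] 252 rect [655.9  49.4  59.3   1.2  83.7] mean [655.8  48.   50. ] z [46.3 51.  52.5]
pos [615.   53.8 110.3] shift [-0.  52.1  1.3] turn [ 0.001  0.    -0.   ] j [-6. 21. 90.  0. 70. 90.] F [-0.3  0.  -1.5] gap 35.3 t 13.6
```

Call:
send_rows([
  [[0,10,0.7],[0,0,0],20],
  [[0,25,0.7],[0,0,0],20],
  [[0,34,0.7],[0,0,0],20],
  [[0,40,0.7],[0,0,0],20],
  [[0,44,0.7],[0,0,0],20],
  [[0,48,0.7],[0,0,0],20],
  [[0,51,0.7],[0,0,0],20],
  [[0,52,0.7],[0,0,0],20],
])

```text
time_s: 14.4
tool_pos: [616.7, 53.6, 58.6]
tool_rot: [[-0.106, -0.0, 0.994], [-0.994, -0.0, -0.106], [0.0, -1.0, -0.0]]
contact_force: [-2.3, -0.0, 3.8]
finger_gap: 36.0
```

Call:
send_rows([
  [[0,0,0],[0,0,0],60],
  [[0,0,0],[0,0,0],60],
  [[0,0,0],[0,0,0],60],
  [[0,-20,0],[0,0,0],60],
  [[0,-60,0],[0,0,0],60],
  [[0,-100,0],[0,0,0],60],
  [[0,-130,0],[0,0,0],60],
  [[0,-130,0],[0,0,0],60],
])

```text
time_s: 15.2
tool_pos: [620.1, 53.3, 194.8]
tool_rot: [[-0.106, 0.011, 0.994], [-0.994, -0.001, -0.106], [-0.0, -1.0, 0.011]]
contact_force: [0.4, 0.1, 0.9]
finger_gap: 60.4
```

Call:
send_rows([
  [[0,0,0],[0,0,0],60],
  [[0,0,0],[0,0,0],60],
])

```text
time_s: 15.4
tool_pos: [615.5, 53.7, 186.4]
tool_rot: [[-0.106, -0.003, 0.994], [-0.994, 0.0, -0.106], [-0.0, -1.0, -0.003]]
contact_force: [-1.1, 0.6, -0.2]
finger_gap: 60.0
```

```bash
python3 look.py w7
python3 - <<'E'
from h import *
from workcell import r
c=dict(np.load("w7.npz"));P=world(c)
print("plate");comps(P,50,60,(480,700,-220,100),80);print("collar");comps(P,61,75,(480,640,-300,100),100)
plan(r.get_obs(),454.8,-384.5,170,16.2)
E
```

```text
[615.4  53.8 186.1] [[-0.107, -0.994, 0.001, 118.772], [0.96, -0.103, -0.259, -563.866], [0.258, -0.027, 0.966, -519.969], [0.0, 0.0, 0.0, 1.0]]
plate
px [471. 100.] 161 rect [ 684.4 -114.5   21.3    2.6   -5.8] mean [ 684.1 -114.2   55.3] z [50.7 55.6 59.3]
px [515. 100.] 213 rect [ 680.4 -151.    21.2    2.8   -4.7] mean [ 680.2 -151.    55.2] z [50.5 55.2 59.8]
px [283. 193.] 5381 rect [617.1  53.1  88.8  68.2  -6.2] mean [620.3  52.7  54.7] z [53.5 54.7 56. ]
px [396. 193.] 5448 rect [605.9 -51.   89.1  68.9  -6.6] mean [609.4 -49.6  54.7] z [53.4 54.7 56. ]
px [508. 193.] 5474 rect [ 595.  -154.7   88.3   70.3   -6.1] mean [ 599.  -151.    54.7] z [52.7 54.8 56.2]
px [271. 198.] 140 rect [616.6  61.9  24.    9.   -6.8] mean [617.9  63.6  56.7] z [54.1 57.2 59.3]
px [294. 200.] 133 rect [614.6  44.4  23.8   8.2  -9.6] mean [614.5  42.7  56.7] z [54.1 57.1 59.4]
px [282. 200.] 101 rect [616.1  53.3  15.2   5.3 -14.3] mean [616.   53.3  57.7] z [56.7 57.7 58.8]
collar
px [519. 200.] 1714 rect [ 595.  -154.8   38.1   36.6   84. ] mean [ 595.3 -153.9   65.6] z [61.9 66.1 67.6]
px [283. 200.] 1287 rect [617.2  53.2  36.5  36.1  -6.1] mean [617.7  53.1  66.1] z [63.6 66.3 67.6]
px [401. 200.] 1487 rect [606.  -50.9  36.7  36.   83.5] mean [606.4 -50.7  65.9] z [62.4 66.2 67.7]
pos [615.4  53.8 186.1] shift [ 452.8   16.5 -113.2] turn [ 0.002 -1.96  -0.004] j [-6. 17. 86.  0. 78. 90.] F [ 0.1 -0.  -0.3] gap 59.6 t 15.4
```

Call:
send_rows([
  [[40,0,-10],[0,-0.14,0],65],
  [[80,0,-20],[0,-0.28,0],65],
  [[120,0,-30],[0,-0.42,0],65],
  [[160,0,-40],[0,-0.56,0],65],
  [[200,0,-50],[0,-0.7,0],65],
  [[240,0,-60],[0,-0.84,0],65],
  [[280,0,-70],[0,-0.98,0],65],
  [[310,0,-75],[0,-1.1,0],65],
])

```text
time_s: 16.25
tool_pos: [507.3, -248.2, 186.6]
tool_rot: [[0.84, -0.003, 0.542], [-0.542, 0.002, 0.84], [-0.003, -1.0, -0.0]]
contact_force: [-0.5, -0.0, -0.7]
finger_gap: 64.6
```

Run:
```python
from h import *
from workcell import r
plan(r.get_obs(),454.8,-384.5,170,16.2)
```

```text
pos [ 507.3 -248.2  186.6] shift [  29.9   16.5 -143. ] turn [-0.001 -0.856 -0.003] j [-38.   9.  95.  -0.  76.  -5.] F [-0.5 -0.  -0.7] gap 64.6 t 16.2
```

Call:
send_rows([
  [[7,4,-35],[0,-0.14,0],65],
  [[13,8,-65],[0,-0.28,0],65],
  [[18,12,-90],[0,-0.42,0],65],
  [[23,16,-115],[0,-0.56,0],65],
  [[28,16,-135],[0,-0.7,0],65],
  [[30,16,-143],[0,-0.84,0],65],
  [[30,16,-143],[0,-0.856,0],65],
  [[30,16,-143],[0,-0.856,0],65],
])

```text
time_s: 17.05
tool_pos: [455.9, -382.1, 171.1]
tool_rot: [[0.962, -0.001, -0.273], [0.273, 0.002, 0.962], [-0.001, -1.0, 0.002]]
contact_force: [-0.7, -0.2, -0.4]
finger_gap: 64.9
```

Call:
send_rows([
  [[0,0,0],[0,0,0],65],
  [[0,0,0],[0,0,0],65],
  [[0,0,0],[0,0,0],65],
])

```text
time_s: 17.35
tool_pos: [456.5, -382.4, 172.3]
tool_rot: [[0.961, -0.0, -0.275], [0.275, 0.0, 0.961], [0.0, -1.0, 0.0]]
contact_force: [-0.8, 0.5, -0.1]
finger_gap: 64.6
```

```bash
python3 look.py w8
python3 - <<'E'
from h import *
from workcell import r
c=dict(np.load("w8.npz"));P=world(c)
print("handle");comps(P,109,120,(380,530,-460,-330),40);print("block");comps(P,54,64,(380,540,-500,-300),100)
plan(r.get_obs(),454.8,-384.5,73,16.2)
E
```

```text
[ 456.5 -382.5  172.4] [[0.962, 0.274, -0.0, -334.459], [-0.265, 0.929, -0.257, 495.362], [-0.07, 0.247, 0.967, -222.519], [0.0, 0.0, 0.0, 1.0]]
handle
px [278. 224.] 2138 rect [ 454.6 -384.9   33.5   33.1   15.1] mean [ 454.2 -384.   114.2] z [111.8 114.4 115.6]
block
px [280. 231.] 7387 rect [ 461.7 -409.7  120.6   70.2  -73.5] mean [ 461.5 -407.7   59.7] z [58.5 59.7 60.8]
pos [ 456.5 -382.5  172.4] shift [-2.2 99.4 -1.5] turn [ 0.    -0.004  0.   ] j [-52.  14.  91.   0.  75. -68.] F [-0.4 -0.7  0.1] gap 64.7 t 17.4
```

View pics/w8.png

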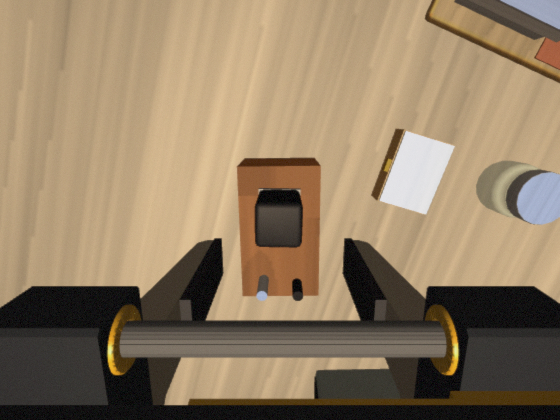

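Call:
send_rows([
  [[-2.6,20,-1.6],[0,0,0],65],
  [[-2.6,50,-1.6],[0,0,0],65],
  [[-2.6,80,-1.6],[0,0,0],65],
  [[-2.6,94,-1.6],[0,0,0],65],
  [[-2.6,99,-1.6],[0,0,0],65],
  [[-2.6,99,-1.6],[0,0,0],65],
  [[-2.6,99,-1.6],[0,0,0],65],
  [[-2.6,99,-1.6],[0,0,0],50],
], grip_force=35)

```text
time_s: 18.2
tool_pos: [455.1, -386.1, 75.1]
tool_rot: [[0.961, 0.002, -0.275], [0.275, -0.002, 0.961], [0.001, -1.0, -0.003]]
contact_force: [-0.3, 0.9, 0.1]
finger_gap: 58.9
```

Call:
send_rows([
  [[0,0,0],[0,0,0],20],
  [[0,0,0],[0,0,0],20],
  [[0,0,0],[0,0,0],20],
  [[0,0,0],[0,0,0],20],
  [[0,0,0],[0,0,0],20],
  [[0,0,0],[0,0,0],20],
])

```text
time_s: 18.8
tool_pos: [454.4, -385.3, 73.6]
tool_rot: [[0.961, 0.0, -0.275], [0.275, -0.0, 0.961], [0.0, -1.0, -0.0]]
contact_force: [-0.5, -0.0, 1.6]
finger_gap: 33.9
```

Call:
send_rows([
  [[0,-15,0],[0,0,0],20],
  [[0,-45,0],[0,0,0],20],
  [[0,-85,0],[0,0,0],20],
  [[0,-110,0],[0,0,0],20],
  [[0,-110,0],[0,0,0],20],
  [[0,-110,0],[0,0,0],20],
  [[0,-110,0],[0,0,0],20],
])

```text
time_s: 19.5
tool_pos: [453.4, -384.2, 181.4]
tool_rot: [[0.961, -0.002, -0.275], [0.275, 0.003, 0.961], [-0.001, -1.0, 0.003]]
contact_force: [0.7, -0.0, -1.9]
finger_gap: 33.7
```

```bash
python3 look.py w9
python3 - <<'E'
from h import *
from workcell import r
plan(r.get_obs(),595,-154.6,170,-15)
E
```

```text
[ 453.4 -384.1  181.2] [[0.962, 0.274, -0.002, -330.718], [-0.266, 0.93, -0.254, 498.471], [-0.068, 0.244, 0.967, -233.144], [0.0, 0.0, 0.0, 1.0]]
pos [ 453.4 -384.1  181.2] shift [199.3  11.6 181.6] turn [-0.003  0.541 -0.002] j [-52.  14.  90.   0.  76. -68.] F [-1.4  0.1 -1.4] gap 33.8 t 19.6
```

View pics/w9.png

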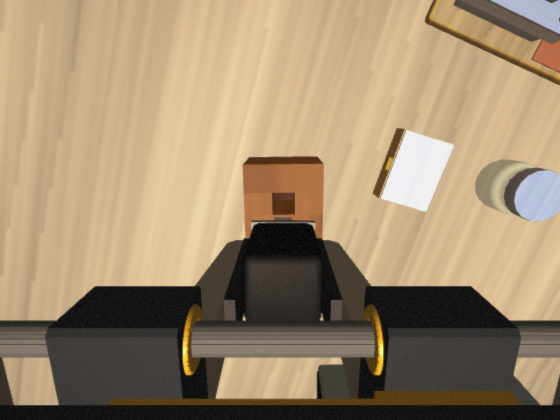

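Run:
```python
from h import *
from workcell import r
c=r.capture("scene");np.savez("scene1.npz",**c)
p=project(c,[[453.4,-384.1,113],[453.4,-384.1,168]]);print(p)
u,v=p[0].round().astype(int)
I=c["pixels"][v-45:v+25,u-35:u+35,::-1];cv2.imwrite("pics/s1.png",cv2.resize(I,None,fx=8,fy=8,interpolation=cv2.INTER_CUBIC))
```

```text
[[133.20259771 270.4144916 ]
 [127.54267391 258.17116305]]
```

View pics/s1.png

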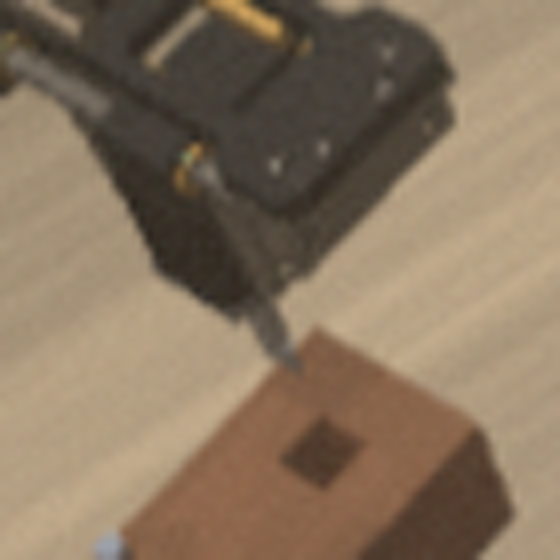

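Call:
send_rows([
  [[25,0,25],[0,0.1,0],20],
  [[60,0,57],[0,0.2,0],20],
  [[95,0,89],[0,0.3,0],20],
  [[130,5,120],[0,0.4,0],20],
  [[160,12,148],[0,0.5,0],20],
  [[185,20,170],[0,0.55,0],20],
  [[199,26,182],[0,0.55,0],20],
  [[199,26,182],[0,0.55,0],20],
])

```text
time_s: 20.4
tool_pos: [595.0, -152.4, 154.7]
tool_rot: [[0.964, -0.004, 0.264], [-0.264, 0.002, 0.964], [-0.004, -1.0, 0.001]]
contact_force: [-0.8, 0.6, -0.2]
finger_gap: 33.6
```

Call:
send_rows([
  [[0,0,0],[0,0,0],20],
  [[0,0,0],[0,0,0],20],
  [[0,0,0],[0,0,0],20],
  [[0,0,0],[0,0,0],20],
])

```text
time_s: 20.8
tool_pos: [595.2, -156.3, 157.7]
tool_rot: [[0.963, 0.0, 0.269], [-0.269, -0.0, 0.963], [0.0, -1.0, -0.0]]
contact_force: [0.4, -1.1, -0.8]
finger_gap: 33.6
```

Run:
```python
from h import *
from workcell import r
o=r.get_obs();plan(o,594.55,-154.2,132,-15.5)
c=r.capture("scene");np.savez("scene2.npz",**c)
t=o["tool_pos"]
p=project(c,[t+[0,0,-68.6],t+[0,0,-55],[595,-154.5,67]]);print(p)
u,v=p[0].round().astype(int)
I=c["pixels"][v-30:v+30,u-40:u+40,::-1];cv2.imwrite("pics/s2.png",cv2.resize(I,None,fx=8,fy=8,interpolation=cv2.INTER_CUBIC));print(u,v)
```

```text
pos [ 595.2 -156.3  157.7] shift [-1.2 25.7  1.8] turn [ 0.    -0.002  0.   ] j [-26.  18.  88.  -0.  74. -10.] F [ 0.4 -1.1 -0.8] gap 33.6 t 20.8
[[242.05342001 259.75274177]
 [241.7292344  256.83678954]
 [243.04622179 263.93218433]]
242 260
```

View pics/s2.png

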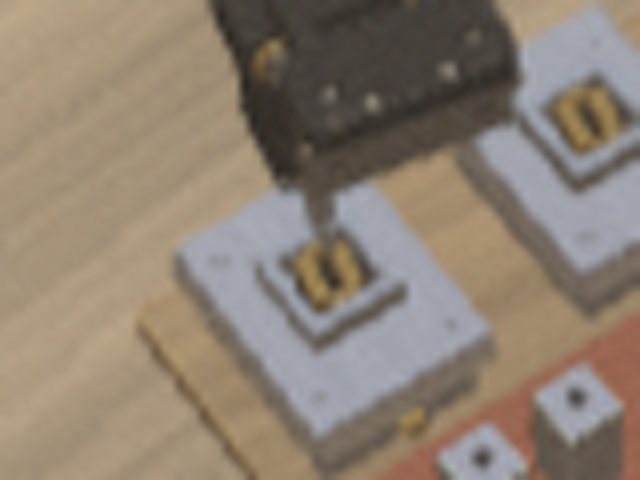

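Call:
send_rows([
  [[-1.2,5,1.8],[0,0,0],20],
  [[-1.2,12,1.8],[0,0,0],20],
  [[-1.2,18,1.8],[0,0,0],20],
  [[-1.2,20,1.8],[0,0,0],20],
  [[-1.2,21.5,1.8],[0,0,0],20],
  [[-1.2,23,1.8],[0,0,0],20],
  [[-1.2,24.5,1.8],[0,0,0],20],
  [[-1.2,25.5,1.8],[0,0,0],20],
])

```text
time_s: 21.65
tool_pos: [594.8, -153.3, 131.9]
tool_rot: [[0.964, 0.0, 0.268], [-0.268, -0.0, 0.964], [0.0, -1.0, -0.0]]
contact_force: [0.3, 0.4, -0.4]
finger_gap: 33.7
```

Call:
send_rows([
  [[0,0,0],[0,0,0],20],
  [[0,0,0],[0,0,0],20],
])

```text
time_s: 21.85
tool_pos: [594.8, -153.3, 132.0]
tool_rot: [[0.964, 0.0, 0.268], [-0.268, -0.0, 0.964], [0.0, -1.0, -0.0]]
contact_force: [-0.2, 0.6, -1.6]
finger_gap: 33.8
```

Call:
send_rows([
  [[0,1,-0.3],[0,0,0],20],
  [[0,2,-0.6],[0,0,0],20],
  [[0,3,-0.6],[0,0,0],20],
  [[0,3,-0.6],[0,0,0],20],
])

```text
time_s: 22.25
tool_pos: [594.4, -153.8, 128.6]
tool_rot: [[0.963, -0.0, 0.268], [-0.268, 0.0, 0.963], [-0.0, -1.0, 0.0]]
contact_force: [0.2, 0.3, -1.0]
finger_gap: 34.0
```

Call:
send_rows([
  [[0,0,0],[0,0.1,0],20],
  [[0,0,0],[0,0.2,0],20],
  [[0,0,0],[0,0.3,0],20],
  [[0,0,0],[0,0.42,0],20],
  [[0,0,0],[0,0.54,0],20],
  [[0,0,0],[0,0.66,0],20],
  [[0,0,0],[0,0.78,0],20],
  [[0,0,0],[0,0.9,0],20],
])

```text
time_s: 23.05
tool_pos: [594.4, -153.8, 128.7]
tool_rot: [[0.385, -0.0, 0.923], [-0.923, 0.0, 0.385], [-0.0, -1.0, -0.0]]
contact_force: [0.3, -0.2, -0.9]
finger_gap: 33.8
```

Call:
send_rows([
  [[0,0,0],[0,0.12,0],20],
  [[0,0,0],[0,0.24,0],20],
  [[0,0,0],[0,0.36,0],20],
  [[0,0,0],[0,0.46,0],20],
  [[0,0,0],[0,0.54,0],20],
  [[0,0,0],[0,0.6,0],20],
  [[0,0,0],[0,0.65,0],20],
  [[0,0,0],[0,0.65,0],20],
])

```text
time_s: 23.85
tool_pos: [594.6, -153.9, 128.8]
tool_rot: [[-0.248, 0.0, 0.969], [-0.969, -0.0, -0.248], [-0.0, -1.0, 0.0]]
contact_force: [0.5, -0.4, -0.7]
finger_gap: 34.0
```

Run:
```python
from h import *
from workcell import r
o=r.get_obs();plan(o,594.55,-154.2,132,-109.6);print(o["torque"].round(2))
```

```text
pos [ 594.6 -153.9  128.8] shift [ 0.3 -3.2 -0. ] turn [-0.     0.092 -0.   ] j [-26.  19.  90.   0.  71.  79.] F [ 0.5 -0.4 -0.7] gap 34.0 t 23.9
[ 0.05 -0.1   0.03]
```

Call:
send_rows([
  [[0,0,0],[0,0.05,0],20],
  [[0,0,0],[0,0.09,0],20],
  [[0,0,0],[0,0.13,0],20],
  [[0,0,0],[0,0.16,0],20],
  [[0,0,0],[0,0.16,0],20],
])

```text
time_s: 24.35
tool_pos: [594.6, -154.0, 128.8]
tool_rot: [[-0.398, 0.0, 0.917], [-0.917, -0.0, -0.398], [0.0, -1.0, 0.0]]
contact_force: [0.0, -0.4, -1.9]
finger_gap: 33.8
```

Run:
```python
from h import *
from workcell import r
o=r.get_obs();plan(o,594.55,-154.2,132,-113.6);print(o["torque"].round(2))
```

```text
pos [ 594.6 -154.   128.8] shift [ 0.2 -3.2  0. ] turn [-0.     0.002  0.   ] j [-26.  19.  90.  -0.  71.  88.] F [ 0.  -0.4 -1.9] gap 33.8 t 24.4
[-0.03 -0.1   0.08]
```

Call:
send_rows([
  [[0,0,0],[0,0.03,0],20],
  [[0,0,0],[0,0.06,0],20],
  [[0,0,0],[0,0.08,0],20],
])

```text
time_s: 24.65
tool_pos: [594.6, -154.1, 128.8]
tool_rot: [[-0.472, -0.0, 0.882], [-0.882, -0.0, -0.472], [0.0, -1.0, 0.0]]
contact_force: [-0.3, -0.8, -2.1]
finger_gap: 34.0
```

Run:
```python
from h import *
from workcell import r
o=r.get_obs();plan(o,594.55,-154.2,132,-118.2);print(o["torque"].round(2))
```

```text
pos [ 594.6 -154.1  128.8] shift [ 0.1 -3.2  0.1] turn [-0.     0.001  0.   ] j [-26.  19.  90.  -0.  71.  92.] F [-0.3 -0.8 -2.1] gap 34.0 t 24.6
[-0.17 -0.08  0.1 ]
```

Call:
send_rows([
  [[0,0,0],[0,-0.1,0],20],
  [[0,0,0],[0,-0.22,0],20],
  [[0,0,0],[0,-0.22,0],20],
  [[0,-5,0],[0,-0.22,0],20],
  [[0,-15,0],[0,-0.3,0],20],
  [[0,-35,0],[0,-0.42,0],20],
  [[0,-50,0],[0,-0.56,0],20],
  [[0,-50,0],[0,-0.7,0],20],
])

```text
time_s: 25.45
tool_pos: [596.3, -154.6, 182.4]
tool_rot: [[0.212, 0.005, 0.977], [-0.977, -0.002, 0.212], [0.003, -1.0, 0.004]]
contact_force: [1.2, 0.4, -0.4]
finger_gap: 33.8
```

Run:
```python
from h import *
from workcell import r
plan(r.get_obs(),605.6,-50.3,165,-15.3)
```

```text
pos [ 596.3 -154.6  182.4] shift [-100.    17.2   31.1] turn [-0.002 -1.091  0.005] j [-26.  16.  87.   0.  77.  52.] F [ 1.2  0.4 -0.4] gap 33.8 t 25.4
```

Call:
send_rows([
  [[-20,0,5],[0,-0.14,0],20],
  [[-45,0,13],[0,-0.28,0],20],
  [[-70,3,22],[0,-0.42,0],20],
  [[-90,8,29],[0,-0.56,0],20],
  [[-99,14,32.7],[0,-0.7,0],20],
  [[-99,14,32.7],[0,-0.84,0],20],
  [[-99,14,32.7],[0,-0.98,0],20],
  [[-99,14,32.7],[0,-1.096,0],20],
])

```text
time_s: 26.25
tool_pos: [606.0, -50.0, 165.3]
tool_rot: [[0.966, 0.0, 0.259], [-0.259, -0.0, 0.966], [0.0, -1.0, 0.0]]
contact_force: [0.4, -0.6, -0.9]
finger_gap: 34.0
```

Call:
send_rows([
  [[0,0,0],[0,0,0],20],
  [[0,0,0],[0,0,0],20],
  [[0,0,0],[0,0,0],20],
])

```text
time_s: 26.55
tool_pos: [606.0, -50.3, 165.0]
tool_rot: [[0.964, 0.0, 0.265], [-0.265, 0.0, 0.964], [0.0, -1.0, 0.0]]
contact_force: [0.2, -0.0, -0.9]
finger_gap: 33.3
```

```bash
python3 look.py w10
python3 - <<'E'
from h import *
from workcell import r
plan(r.get_obs(),605.5,-50.2,129,-15.3)
c=dict(np.load("w10.npz"));P=world(c)
print("slots");comps(P,50,59.5,(540,650,-200,100),80);print("collar");comps(P,61,72,(540,640,-200,100),100)
E
```

```text
[606.  -50.3 165. ] [[0.964, -0.265, 0.0, -598.343], [0.257, 0.932, -0.257, -91.972], [0.068, 0.248, 0.966, -370.676], [0.0, 0.0, 0.0, 1.0]]
pos [606.  -50.3 165. ] shift [-0.5 36.  -0. ] turn [-0. -0.  0.] j [-16.  16.  89.   0.  75.  -1.] F [-0.6  0.5 -0.8] gap 33.9 t 26.6
slots
px [251.  77.] 6798 rect [613.4  53.5  80.7  68.7  -6.2] mean [610.1  53.8  54.7] z [53.4 54.7 55.9]
px [258.  61.] 218 rect [617.9  61.2  26.1  10.1  -5.8] mean [618.8  63.7  56.1] z [53.9 55.7 58.7]
px [262.  88.] 232 rect [616.4  47.8  26.4  14.   -4.8] mean [615.9  44.2  56.2] z [53.8 56.5 58.6]
px [259.  75.] 148 rect [617.   53.5  16.5   4.8 -12.7] mean [617.   53.6  57.7] z [56.6 57.7 58.8]
px [283. 194.] 4860 rect [605.7 -50.8  88.3  68.9  -6.6] mean [609.1 -42.   54.7] z [53.4 54.7 55.9]
px [287. 195.] 98 rect [610.6 -41.9  21.6   6.8 -27.2] mean [612.4 -43.2  57. ] z [54.2 57.4 59.1]
px [281. 208.] 90 rect [605.2 -52.5  16.    3.7 -15.4] mean [605.  -52.3  57.7] z [56.6 57.6 58.9]
collar
px [259.  73.] 1908 rect [617.   53.1  36.2  36.   83.7] mean [617.   53.5  66.1] z [64.  66.3 67.7]
px [281. 202.] 1113 rect [606.2 -47.8  35.9  29.9  -6.7] mean [606.9 -45.2  65.9] z [62.9 66.1 67.6]
```

View pics/w10.png

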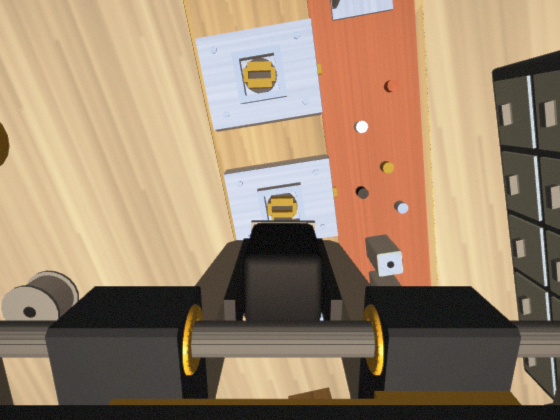

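Call:
send_rows([
  [[-0.5,12,0],[0,0,0],20],
  [[-0.5,22,0],[0,0,0],20],
  [[-0.5,26,0],[0,0,0],20],
  [[-0.5,28,0],[0,0,0],20],
  [[-0.5,30,0],[0,0,0],20],
  [[-0.5,31.5,0],[0,0,0],20],
  [[-0.5,33,0],[0,0,0],20],
  [[-0.5,33,0],[0,0,0],20],
])

```text
time_s: 27.4
tool_pos: [605.5, -50.1, 131.8]
tool_rot: [[0.965, -0.0, 0.262], [-0.262, 0.0, 0.965], [-0.0, -1.0, 0.0]]
contact_force: [0.8, 0.6, -1.4]
finger_gap: 33.7
```

Call:
send_rows([
  [[0,1,0],[0,0,0],20],
  [[0,2,0],[0,0,0],20],
  [[0,3,0],[0,0,0],20],
  [[0,3,0],[0,0,0],20],
])

```text
time_s: 27.8
tool_pos: [605.4, -50.1, 128.7]
tool_rot: [[0.965, -0.0, 0.262], [-0.262, 0.0, 0.965], [-0.0, -1.0, -0.0]]
contact_force: [-0.3, 0.3, -1.5]
finger_gap: 34.0
```

Call:
send_rows([
  [[0,0,0],[0,0.1,0],20],
  [[0,0,0],[0,0.22,0],20],
  [[0,0,0],[0,0.34,0],20],
  [[0,0,0],[0,0.46,0],20],
  [[0,0,0],[0,0.58,0],20],
  [[0,0,0],[0,0.7,0],20],
  [[0,0,0],[0,0.82,0],20],
  [[0,0,0],[0,0.94,0],20],
])

```text
time_s: 28.6
tool_pos: [605.3, -50.1, 128.8]
tool_rot: [[0.353, -0.0, 0.936], [-0.936, 0.0, 0.353], [-0.0, -1.0, -0.0]]
contact_force: [-0.7, -0.4, -1.2]
finger_gap: 33.6
```

Call:
send_rows([
  [[0,0,0],[0,0.12,0],20],
  [[0,0,0],[0,0.24,0],20],
  [[0,0,0],[0,0.36,0],20],
  [[0,0,0],[0,0.48,0],20],
  [[0,0,0],[0,0.6,0],20],
  [[0,0,0],[0,0.7,0],20],
  [[0,0,0],[0,0.8,0],20],
  [[0,0,0],[0,0.86,0],20],
])

```text
time_s: 29.4
tool_pos: [605.4, -50.1, 128.8]
tool_rot: [[-0.477, -0.0, 0.879], [-0.879, -0.0, -0.477], [0.0, -1.0, -0.0]]
contact_force: [-0.4, 0.1, -0.9]
finger_gap: 34.1
```

Run:
```python
from h import *
from workcell import r
o=r.get_obs();plan(o,605.5,-50.2,129,-118.2);print(o["torque"].round(2))
```

```text
pos [605.4 -50.1 128.8] shift [ 0.1 -0.2  0.1] turn [ 0.    -0.005  0.   ] j [-16.  18.  91.  -0.  71. 102.] F [-0.4  0.1 -0.9] gap 34.1 t 29.4
[-0.03  0.03  0.1 ]
```

Back off and rise, then look at slots B/C from here.

Call:
send_rows([
  [[0,0,0],[0,-0.1,0],20],
  [[0,0,0],[0,-0.22,0],20],
  [[0,0,0],[0,-0.22,0],20],
  [[0,-5,0],[0,-0.22,0],20],
  [[0,-15,0],[0,-0.3,0],20],
  [[0,-35,0],[0,-0.38,0],20],
  [[0,-50,0],[0,-0.38,0],20],
  [[0,-50,-30],[0,-0.38,0],20],
])

```text
time_s: 30.2
tool_pos: [582.5, -37.7, 182.6]
tool_rot: [[-0.119, 0.008, 0.993], [-0.993, -0.003, -0.119], [0.002, -1.0, 0.008]]
contact_force: [-0.7, 0.5, -0.4]
finger_gap: 33.8
```

Call:
send_rows([
  [[0,0,-30],[0,0,0],20],
  [[0,0,-30],[0,0,0],20],
  [[0,0,-30],[0,0,0],20],
  [[0,0,-30],[0,0,0],20],
])

```text
time_s: 30.6
tool_pos: [550.4, -32.8, 179.6]
tool_rot: [[-0.116, 0.002, 0.993], [-0.993, -0.0, -0.116], [0.0, -1.0, 0.002]]
contact_force: [0.2, 0.1, -0.4]
finger_gap: 33.9
```

```bash
python3 look.py w11
python3 - <<'E'
from h import *
from workcell import r
plan(r.get_obs(),616.6,53.8,165,-14)
c=dict(np.load("w11.npz"));P=world(c)
print("slots");comps(P,55,59.5,(540,650,-200,100),60);print("collar");comps(P,61,72,(540,640,-200,100),100)
E
```

```text
[550.4 -32.9 179.5] [[-0.116, -0.993, 0.001, 30.906], [0.96, -0.113, -0.254, -513.365], [0.253, -0.029, 0.967, -496.47], [0.0, 0.0, 0.0, 1.0]]
pos [550.4 -32.9 179.5] shift [-93.7  14.5  55.8] turn [-1.000e-03 -1.442e+00  1.000e-03] j [-16.   7.  98.   0.  75.  81.] F [-0.8 -0.7 -1. ] gap 33.7 t 30.6
slots
px [272.  95.] 67 rect [640.4 -36.5  16.2   7.1  59.3] mean [641.1 -35.5  55.7] z [55.  55.6 56.9]
px [399. 130.] 82 rect [ 601.6 -136.7   28.5    3.5   -8.4] mean [ 601.4 -137.7   56.8] z [55.1 56.6 59. ]
px [193. 137.] 81 rect [615.2  34.8  40.    1.7  -5.9] mean [615.5  35.1  56.9] z [55.1 56.6 59.4]
px [420. 122.] 94 rect [ 606.  -156.    19.9    6.2  -83.6] mean [ 605.9 -155.5   57.4] z [55.3 57.7 58.9]
px [296. 123.] 74 rect [616.9 -52.5  16.7   3.3  83.2] mean [616.7 -52.6  57.5] z [55.8 57.5 58.8]
px [182. 137.] 67 rect [616.8  44.3  21.5   4.4  -2.2] mean [616.8  44.1  57.6] z [56.  57.6 59.3]
px [169. 138.] 84 rect [617.2  54.5  16.4   3.6 -14.7] mean [617.1  54.6  57.8] z [56.7 57.7 59. ]
px [423. 135.] 118 rect [ 594.8 -156.8   14.6    5.    83.3] mean [ 594.8 -157.2   57.8] z [56.5 57.8 58.9]
px [296. 136.] 128 rect [606.  -51.1  16.8   5.1  80.3] mean [606.  -50.9  57.6] z [56.3 57.6 58.9]
px [294. 149.] 77 rect [595.8 -48.   19.8   5.   66.1] mean [595.6 -48.2  57.4] z [55.4 57.6 58.7]
px [416. 148.] 75 rect [ 584.3 -152.4   17.7    3.5   82. ] mean [ 584.3 -151.9   57.3] z [55.2 57.4 59. ]
collar
px [424. 135.] 1644 rect [ 595.2 -155.1   37.    36.1   81.4] mean [ 595.6 -154.7   66. ] z [63.1 66.3 67.7]
px [296. 137.] 1446 rect [606.2 -51.1  36.   36.   80.9] mean [606.2 -51.3  66.3] z [64.7 66.4 67.7]
px [169. 138.] 1677 rect [617.1  53.4  37.7  35.5  83.3] mean [617.2  52.6  65.8] z [62.6 66.1 67.6]
```

View pics/w11.png

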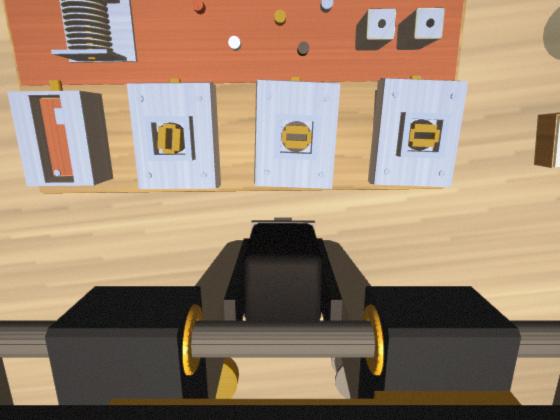

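Call:
send_rows([
  [[-20,0,10],[0,-0.14,0],20],
  [[-45,3,20],[0,-0.28,0],20],
  [[-65,7,32],[0,-0.42,0],20],
  [[-82,11,45],[0,-0.56,0],20],
  [[-94,14,55.8],[0,-0.7,0],20],
  [[-94,14,55.8],[0,-0.84,0],20],
  [[-94,14,55.8],[0,-0.98,0],20],
  [[-94,14,55.8],[0,-1.12,0],20],
])

```text
time_s: 31.45
tool_pos: [616.4, 54.6, 164.7]
tool_rot: [[0.847, 0.0, 0.531], [-0.531, -0.0, 0.847], [0.0, -1.0, 0.0]]
contact_force: [-0.2, -0.8, -0.7]
finger_gap: 33.4
```

Call:
send_rows([
  [[0,0,0],[0,-0.14,0],20],
  [[0,0,0],[0,-0.28,0],20],
  [[0,0,0],[0,-0.315,0],20],
  [[0,0,0],[0,-0.315,0],20],
  [[0,0,0],[0,-0.315,0],20],
  [[0,0,0],[0,-0.315,0],20],
])

```text
time_s: 32.05
tool_pos: [615.7, 54.5, 164.8]
tool_rot: [[0.969, 0.0, 0.248], [-0.248, -0.0, 0.969], [0.0, -1.0, 0.0]]
contact_force: [-0.3, 0.3, -1.0]
finger_gap: 33.8
```

Run:
```python
from h import *
from workcell import r
plan(r.get_obs(),616.65,53.9,129,-14.5)
c=dict(np.load("w11.npz"));P=world(c);g=cv2.cvtColor(c["pixels"],cv2.COLOR_RGB2HSV)
print("plates");comps(P,53,56.5,(540,660,-200,100),1500)
u=c["pixels"].astype(int)
for n,(x,y) in dict(A=(617,53.3),B=(606,-51),C=(595,-155)).items():
    near=np.hypot(P[...,0]-x,P[...,1]-y)
    q=P[(near<9.5)&(P[...,2]<62)][:,:2];q=q-q.mean(0);w,V=np.linalg.eigh(q.T@q)
    print(n,len(q),"slot",np.degrees(np.arctan2(V[1,1],V[0,1]))%180)
```

```text
pos [615.7  54.5 164.8] shift [ 1.  35.8 -0.3] turn [-0.     0.002  0.   ] j [-6. 18. 87.  0. 75.  8.] F [-0.3  0.3 -1. ] gap 33.8 t 32.0
plates
px [418. 131.] 6263 rect [ 595.3 -155.1   88.3   69.4   -8.6] mean [ 597.7 -154.1   54.7] z [53.5 54.7 55.9]
px [296. 133.] 6331 rect [606.1 -51.1  88.2  68.3  -9. ] mean [608.4 -51.2  54.7] z [53.6 54.7 55.8]
px [174. 135.] 6089 rect [617.1  53.3  87.9  68.9  -6.5] mean [618.2  51.3  54.6] z [53.5 54.6 55.8]
A 119 slot 167.3154374198965
B 139 slot 79.56152522385467
C 132 slot 84.72187344634416
```

Call:
send_rows([
  [[1,12,-0.3],[0,0,0],20],
  [[1,22,-0.3],[0,0,0],20],
  [[1,26,-0.3],[0,0,0],20],
  [[1,28,-0.3],[0,0,0],20],
  [[1,30,-0.3],[0,0,0],20],
  [[1,31.5,-0.3],[0,0,0],20],
  [[1,33,-0.3],[0,0,0],20],
  [[1,33,-0.3],[0,0,0],20],
])

```text
time_s: 32.85
tool_pos: [616.3, 54.0, 131.8]
tool_rot: [[0.969, 0.0, 0.247], [-0.247, 0.0, 0.969], [0.0, -1.0, 0.0]]
contact_force: [0.4, -0.6, -1.5]
finger_gap: 33.8
```

Call:
send_rows([
  [[0,1,0],[0,0,0],20],
  [[0,2,0],[0,0,0],20],
  [[0,3,0],[0,0,0],20],
  [[0,3,0],[0,0,0],20],
])

```text
time_s: 33.25
tool_pos: [616.2, 54.1, 128.6]
tool_rot: [[0.969, -0.0, 0.247], [-0.247, 0.0, 0.969], [-0.0, -1.0, -0.0]]
contact_force: [-0.5, 0.6, -1.8]
finger_gap: 33.8
```

Call:
send_rows([
  [[0,0,0],[0,0.1,0],20],
  [[0,0,0],[0,0.22,0],20],
  [[0,0,0],[0,0.34,0],20],
  [[0,0,0],[0,0.46,0],20],
  [[0,0,0],[0,0.58,0],20],
  [[0,0,0],[0,0.7,0],20],
  [[0,0,0],[0,0.82,0],20],
  [[0,0,0],[0,0.94,0],20],
])

```text
time_s: 34.05
tool_pos: [616.2, 54.1, 128.8]
tool_rot: [[0.367, -0.0, 0.93], [-0.93, 0.0, 0.367], [-0.0, -1.0, -0.0]]
contact_force: [-0.5, 0.5, -1.2]
finger_gap: 33.8
```

Call:
send_rows([
  [[0,0,0],[0,0.12,0],20],
  [[0,0,0],[0,0.24,0],20],
  [[0,0,0],[0,0.36,0],20],
  [[0,0,0],[0,0.48,0],20],
  [[0,0,0],[0,0.6,0],20],
  [[0,0,0],[0,0.72,0],20],
  [[0,0,0],[0,0.84,0],20],
  [[0,0,0],[0,0.92,0],20],
])

```text
time_s: 34.85
tool_pos: [616.2, 54.2, 128.8]
tool_rot: [[-0.517, -0.0, 0.856], [-0.856, 0.0, -0.517], [-0.0, -1.0, -0.0]]
contact_force: [-0.5, -0.1, -0.6]
finger_gap: 33.8
```

Run:
```python
from h import *
from workcell import r
o=r.get_obs();plan(o,616.65,53.9,129,-121);print(o["torque"].round(2))
```

```text
pos [616.2  54.2 128.8] shift [ 0.1 -0.2  0.5] turn [ 0.    -0.002 -0.   ] j [ -6.  20.  89.   0.  71. 115.] F [-0.5 -0.1 -0.6] gap 33.8 t 34.9
[0.26 0.06 0.18]
```

Call:
send_rows([
  [[0,0,0],[0,-0.1,0],20],
  [[0,0,0],[0,-0.22,0],20],
  [[0,0,0],[0,-0.24,0],20],
  [[0,-5,0],[0,-0.24,0],20],
  [[0,-15,0],[0,-0.3,0],20],
  [[0,-35,0],[0,-0.38,0],20],
  [[0,-50,0],[0,-0.43,0],20],
  [[0,-50,-30],[0,-0.43,0],20],
])

```text
time_s: 35.65
tool_pos: [594.0, 67.8, 182.5]
tool_rot: [[-0.113, 0.008, 0.994], [-0.994, -0.001, -0.112], [0.0, -1.0, 0.008]]
contact_force: [-0.6, 0.9, -0.2]
finger_gap: 33.9
```

Call:
send_rows([
  [[40,10,-10],[0,0,0],20],
  [[85,20,-20],[0,0,0],20],
  [[130,25,-30],[0,0,0],20],
  [[160,25,-30],[0,0,0],20],
  [[175,25,-30],[0,0,0],20],
  [[175,25,-30],[0,0,0],20],
  [[175,25,-30],[0,0,0],20],
  [[175,25,-30],[0,0,0],20],
])

```text
time_s: 36.45
tool_pos: [542.0, -99.8, 154.0]
tool_rot: [[-0.108, 0.0, 0.994], [-0.994, 0.0, -0.108], [-0.0, -1.0, 0.0]]
contact_force: [-0.2, 0.6, -0.7]
finger_gap: 34.1
```

```bash
python3 look.py w12
python3 - <<'E'
from h import *
from workcell import r
plan(r.get_obs(),454.4,-385.3,180,16)
c=dict(np.load("w12.npz"));P=world(c)
print("plates");comps(P,53,56.5,(540,660,-200,100),1500)
print("collars");comps(P,63,70,(540,660,-200,100),800)
for n,(x,y) in dict(A=(617,53.3),B=(606,-51),C=(595,-155)).items():
    m=(np.hypot(P[...,0]-x,P[...,1]-y)<10)&(P[...,2]<62)
    q=P[m][:,:2];print(n,"minrect",rect(q));q=q-q.mean(0);w,V=np.linalg.eigh(q.T@q)
    print("  slot",len(q),np.degrees(np.arctan2(V[1,1],V[0,1]))%180)
u,v=project(c,[[601,-100,60]])[0].astype(int)
I=c["pixels"][max(v-70,0):v+70,max(u-140,0):u+140,::-1];cv2.imwrite("pics/w12c.png",cv2.resize(I,None,fx=2.8,fy=2.8,interpolation=cv2.INTER_CUBIC))
E
```

```text
[542.  -99.8 153.9] [[-0.109, -0.994, 0.0, -40.759], [0.961, -0.105, -0.256, -518.647], [0.255, -0.028, 0.967, -472.273], [0.0, 0.0, 0.0, 1.0]]
pos [542.  -99.8 153.9] shift [293.2 -26.2 -56.4] turn [-0.    -1.958 -0.   ] j [-23.   9.  99.   0.  72.  73.] F [-0.3  0.7 -1.2] gap 33.8 t 36.5
plates
px [211. 132.] 7564 rect [606.3 -51.   88.3  68.5  -9.1] mean [608.6 -52.1  54.7] z [53.5 54.7 55.8]
px [345. 131.] 7567 rect [ 595.2 -155.2   88.3   68.4   -8.7] mean [ 597.9 -154.9   54.7] z [53.6 54.7 55.8]
px [ 79. 134.] 7143 rect [617.   53.1  88.1  69.2  -9.3] mean [618.2  50.   54.6] z [53.5 54.6 55.8]
collars
px [208. 137.] 1835 rect [606.2 -51.2  36.4  36.   80.9] mean [606.5 -51.4  66.2] z [64.5 66.3 67.6]
px [348. 136.] 1786 rect [ 595.3 -155.3   36.5   36.1   81.4] mean [ 595.6 -155.2   66.3] z [64.6 66.3 67.7]
px [ 67. 137.] 1989 rect [617.1  53.2  37.6  36.1  81. ] mean [617.3  52.5  66.1] z [64.2 66.2 67.6]
A minrect [620.7  53.5  17.4  12.6  79.3]
  slot 155 96.29391011486855
B minrect [607.2 -50.9  16.8  14.7 -46.5]
  slot 159 82.71551174249693
C minrect [ 594.9 -155.2   17.8   15.9  -50.3]
  slot 172 82.69990485987046
```

View pics/w12c.png

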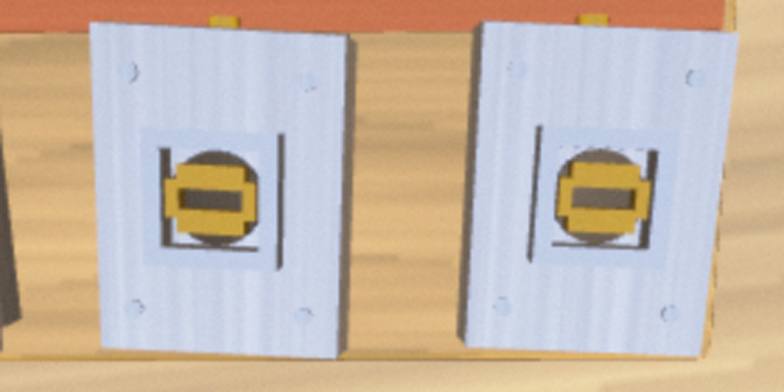

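```bash
cat > slots.py <<'E'
import sys
from h import *
c=dict(np.load(sys.argv[1]+".npz"));hsv=cv2.cvtColor(c["pixels"],cv2.COLOR_RGB2HSV)
for n,(x,y,yaw) in dict(A=(617.1,53.2,-9.2),B=(606.2,-51.1,-9.1),C=(595.3,-155.2,-8.7)).items():
    s=np.linspace(-9,9,91);X,Y=np.meshgrid(x+s,y+s)
    uv=project(c,np.stack([X,Y,np.full_like(X,66)],-1).reshape(-1,3)).astype(np.float32).reshape(91,91,2)
    I=cv2.remap(hsv,uv[...,0],uv[...,1],cv2.INTER_LINEAR);R=np.hypot(X-x,Y-y)<8.7
    m=R&(I[...,1]<130)
    k,l,st,_=cv2.connectedComponentsWithStats(m.astype(np.uint8));i=1+np.argmax(st[1:,4])
    q=np.stack([X[l==i],Y[l==i]],-1);q0=q.mean(0);w,V=np.linalg.eigh(np.cov((q-q0).T));a=np.degrees(np.arctan2(V[1,1],V[0,1]))%180
    print(n,len(q),q0.round(1),np.sqrt(12*w).round(1),"slot",round(a,1),"rect",rect(q),"lock",round(yaw-(a-180),1))
E
python3 slots.py w12; python3 slots.py w11
```

```text
A 1191 [617.   50.5] [ 4.2 11.2] slot 81.0 rect [617.   50.5  11.4   4.4  80.5] lock 89.8
B 1835 [606.4 -52.2] [ 4.9 15. ] slot 81.0 rect [606.3 -52.1  15.1   5.1  81.3] lock 89.9
C 1992 [ 595.7 -154.4] [ 5.1 15.3] slot 81.6 rect [ 595.7 -154.4   15.6    5.3   81.7] lock 89.7
A 1102 [617.2  51.7] [ 2.8 15.6] slot 166.1 rect [617.4  51.7  15.8   3.1 -13.3] lock 4.7
B 2132 [606.4 -50.9] [ 5.1 16.5] slot 81.6 rect [606.5 -50.9  16.7   5.3  81.3] lock 89.3
C 1669 [ 595.7 -153.6] [ 4.9 13.3] slot 81.2 rect [ 595.7 -153.5   13.7    5.2   81.6] lock 90.1
```

Call:
send_rows([
  [[20,-15,-5],[0,-0.14,0],20],
  [[50,-26,-10],[0,-0.28,0],20],
  [[85,-26,-16],[0,-0.42,0],20],
  [[120,-26,-22],[0,-0.56,0],20],
  [[155,-26,-28],[0,-0.7,0],20],
  [[180,-26,-34],[0,-0.84,0],20],
  [[200,-26,-38],[0,-0.98,0],20],
  [[210,-26,-40],[0,-1.1,0],20],
])

```text
time_s: 37.3
tool_pos: [479.0, -306.4, 179.9]
tool_rot: [[0.839, 0.0, 0.544], [-0.544, -0.0, 0.839], [0.0, -1.0, -0.0]]
contact_force: [0.4, -0.1, -0.1]
finger_gap: 34.0
```

Run:
```python
from h import *
from workcell import r
plan(r.get_obs(),454.4,-385.3,180,16)
```

```text
pos [ 479.  -306.4  179.9] shift [ 22.3  -0.1 -79.6] turn [ 0.    -0.854  0.   ] j [-45.  10.  95.  -0.  75. -12.] F [ 0.4 -0.1 -0.1] gap 34.0 t 37.3
```

Call:
send_rows([
  [[4,0,-15],[0,-0.14,0],20],
  [[8,0,-30],[0,-0.28,0],20],
  [[12,0,-45],[0,-0.42,0],20],
  [[16,0,-60],[0,-0.56,0],20],
  [[20,0,-72],[0,-0.7,0],20],
  [[22,0,-79.6],[0,-0.84,0],20],
  [[22.3,0,-79.6],[0,-0.854,0],20],
  [[22.3,0,-79.6],[0,-0.854,0],20],
])

```text
time_s: 38.1
tool_pos: [454.6, -383.6, 179.7]
tool_rot: [[0.963, 0.0, -0.269], [0.269, 0.001, 0.963], [0.0, -1.0, 0.0]]
contact_force: [-0.1, -0.1, -1.3]
finger_gap: 34.1
```

Call:
send_rows([
  [[0,0,0],[0,0,0],20],
  [[0,0,0],[0,0,0],20],
  [[0,0,0],[0,0,0],20],
])

```text
time_s: 38.4
tool_pos: [454.3, -384.0, 179.9]
tool_rot: [[0.963, 0.0, -0.27], [0.27, 0.0, 0.963], [0.0, -1.0, 0.0]]
contact_force: [0.3, 0.3, -0.8]
finger_gap: 33.5
```

```bash
python3 look.py w13
python3 - <<'E'
from h import *
from workcell import r
plan(r.get_obs(),454.4,-385.3,74,16)
c=dict(np.load("w13.npz"));P=world(c)
print("block");comps(P,54,64,(380,540,-500,-300),100)
E
```

```text
[ 454.2 -384.2  179.9] [[0.963, 0.269, -0.0, -334.372], [-0.26, 0.931, -0.257, 496.566], [-0.069, 0.247, 0.967, -229.973], [0.0, 0.0, 0.0, 1.0]]
pos [ 454.2 -384.2  179.9] shift [-1.000e-01  1.059e+02 -1.100e+00] turn [ 0.    -0.005  0.   ] j [-52.  14.  90.   0.  76. -68.] F [ 0.6  0.  -1.1] gap 33.8 t 38.5
block
px [282. 191.] 4292 rect [ 454.  -384.1   70.1   67.2   16.1] mean [ 451.7 -375.8   59.6] z [58.4 59.7 60.8]
```

Call:
send_rows([
  [[0,15,-1],[0,0,0],20],
  [[0,35,-1],[0,0,0],20],
  [[0,48,-1],[0,0,0],20],
  [[0,60,-1],[0,0,0],20],
  [[0,75,-1],[0,0,0],20],
  [[0,90,-1],[0,0,0],20],
  [[0,100,-1],[0,0,0],20],
  [[0,105,-1],[0,0,0],20],
])

```text
time_s: 39.25
tool_pos: [453.8, -384.8, 73.5]
tool_rot: [[0.963, -0.001, -0.27], [0.271, 0.002, 0.963], [-0.001, -1.0, 0.002]]
contact_force: [-7.5, 7.9, 37.9]
finger_gap: 34.0
```

Call:
send_rows([
  [[0,1,0],[0,0,0],20],
  [[0,1,0],[0,0,0],20],
  [[0,1,0],[0,0,0],20],
])

```text
time_s: 39.55
tool_pos: [454.6, -385.7, 74.2]
tool_rot: [[0.963, 0.001, -0.271], [0.271, -0.001, 0.963], [0.0, -1.0, -0.001]]
contact_force: [-0.5, 0.8, -0.7]
finger_gap: 34.1
```

Call:
send_rows([
  [[0,0,0],[0,0,0],65],
  [[0,0,0],[0,0,0],65],
  [[0,0,0],[0,0,0],65],
  [[0,0,0],[0,0,0],65],
  [[0,-25,0],[0,0,0],65],
  [[0,-60,0],[0,0,0],65],
  [[0,-100,0],[0,0,0],65],
  [[0,-125,0],[0,0,0],65],
])

```text
time_s: 40.35
tool_pos: [455.1, -386.3, 202.3]
tool_rot: [[0.963, 0.003, -0.271], [0.271, -0.003, 0.963], [0.002, -1.0, -0.004]]
contact_force: [0.0, -0.9, 1.4]
finger_gap: 64.8
```

Call:
send_rows([
  [[0,0,0],[0,0,0],0],
  [[0,0,0],[0,0,0],0],
])

```text
time_s: 40.55
tool_pos: [454.3, -385.4, 198.6]
tool_rot: [[0.963, 0.0, -0.271], [0.271, -0.0, 0.963], [0.0, -1.0, -0.0]]
contact_force: [-0.7, -0.3, -0.8]
finger_gap: 51.2
```

```bash
python3 look.py w14
python3 - <<'E'
from h import *
from workcell import r
c=dict(np.load("w14.npz"));P=world(c)
print("handle");comps(P,105,120,(380,530,-460,-330),40)
c=r.capture("top");np.savez("top2.npz",**c);P=world(c);cv2.imwrite("pics/top2.png",c["pixels"][:,:,::-1])
print("fs");comps(P,8,70,(330,620,270,470),100)
print("tin");comps(P,12,24,(560,700,300,430),100)
comps(P,48,58,(330,620,270,470),60)
F=P[(P[...,0]>330)&(P[...,0]<600)&(P[...,1]>280)&(P[...,1]<460)&(P[...,2]>12)]
plan(r.get_obs(),430,0,200,0)
E
```

```text
[ 453.8 -384.7  197.2] [[0.963, 0.27, -0.0, -333.903], [-0.261, 0.931, -0.257, 502.719], [-0.069, 0.247, 0.966, -247.523], [0.0, 0.0, 0.0, 1.0]]
handle
px [283. 211.] 1810 rect [ 454.8 -385.5   33.8   33.3   15.5] mean [ 454.6 -384.3  114.1] z [111.3 114.4 115.7]
fs
px [152. 168.] 270 rect [605.7 370.7  98.7  28.2  89. ] mean [609.2 359.2  19.1] z [13.7 19.4 23.2]
px [142. 220.] 2504 rect [480.2 377.5 179.1  98.    9. ] mean [476.  372.7  36.2] z [ 9.6 37.9 55.7]
tin
px [150. 160.] 824 rect [631.7 366.6  96.5  60.7  74.3] mean [630.9 365.1  19.3] z [15.2 19.4 22.8]
px [141. 240.] 544 rect [427.1 369.   81.5  52.3 -81. ] mean [423.9 368.3  52.8] z [48.7 52.7 57.2]
pos [ 453.5 -384.5  196.6] shift [ 81.4  -2.3 376.5] turn [-0.003  0.274 -0.002] j [-52.  13.  89.  -0.  78. -68.] F [-0.8 -0.5  0.5] gap 42.9 t 40.6
```

View pics/top2.png

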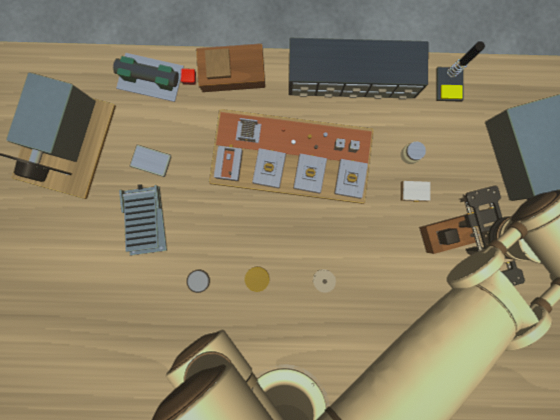

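Call:
send_rows([
  [[11,0,44],[0,0.1,0],0],
  [[22,0,88],[0,0.22,0],0],
  [[33,0,132],[0,0.34,0],0],
  [[44,0,176],[0,0.46,0],0],
  [[55,0,220],[0,0.58,0],0],
  [[66,0,264],[0,0.7,0],0],
  [[77,0,308],[0,0.82,0],0],
  [[88,0,352],[0,0.94,0],0],
])

```text
time_s: 41.45
tool_pos: [442.3, -20.7, 197.0]
tool_rot: [[0.783, -0.003, 0.622], [-0.622, 0.001, 0.783], [-0.003, -1.0, -0.001]]
contact_force: [0.4, 0.6, 0.4]
finger_gap: 0.3
```

Run:
```python
from h import *
from workcell import r
plan(r.get_obs(),425,366,190,-81)
```

```text
pos [442.3 -20.7 197. ] shift [-254.1    7.5  292. ] turn [ 0.002  0.742 -0.002] j [-18. -10. 113.   0.  78.  20.] F [0.4 0.6 0.4] gap 0.3 t 41.5
```

Call:
send_rows([
  [[-30,1,34],[0,0.1,0],0],
  [[-60,2,69],[0,0.22,0],0],
  [[-92,3,105],[0,0.34,0],0],
  [[-124,4,142],[0,0.46,0],0],
  [[-156,5,179],[0,0.58,0],0],
  [[-188,6,216],[0,0.7,0],0],
  [[-220,7,253],[0,0.742,0],0],
  [[-254,7,292],[0,0.742,0],0],
])

```text
time_s: 42.25
tool_pos: [423.6, 352.0, 189.6]
tool_rot: [[0.161, -0.003, 0.987], [-0.987, -0.002, 0.161], [0.001, -1.0, -0.003]]
contact_force: [-0.4, -0.6, 0.3]
finger_gap: 0.6
```

Call:
send_rows([
  [[0,0,0],[0,0,0],0],
  [[0,0,0],[0,0,0],0],
  [[0,0,0],[0,0,0],0],
  [[0,0,0],[0,0,0],0],
])

```text
time_s: 42.65
tool_pos: [425.3, 349.2, 191.4]
tool_rot: [[0.16, -0.001, 0.987], [-0.987, -0.001, 0.16], [0.0, -1.0, -0.001]]
contact_force: [-0.9, -0.7, 0.1]
finger_gap: 0.7
```

```bash
python3 look.py w15
python3 - <<'E'
from h import *
from workcell import r
c=dict(np.load("w15.npz"));P=world(c)
comps(P,8,70,(330,620,270,470),100);comps(P,25,70,(330,620,270,470),100)
b=[(a,P[(P[...,2]>12)&(P[...,2]<70)&(abs(P[...,0]-a)<2)&(abs(P[...,1]-369)<30)][:,2]) for a in range(390,560,15)]
print([(a,len(z),round(float(np.median(z)),1)) for a,z in b if len(z)])
o=r.get_obs();plan(o,431.5,367.3,60,-81)
np.save("fs.npy",o["contact_force"])
E
```

```text
[425.4 349.2 191.7] [[0.159, -0.987, 0.001, 276.18], [0.954, 0.154, -0.257, -436.719], [0.254, 0.042, 0.966, -490.203], [0.0, 0.0, 0.0, 1.0]]
px [324.   6.] 459 rect [597.4 342.9  39.9  13.6 -84.4] mean [598.9 338.8  16.9] z [10.2 17.9 20.2]
px [264. 126.] 17178 rect [482.6 376.  177.4  96.2   8.9] mean [486.1 375.4  38.2] z [10.  38.5 54.8]
px [263. 131.] 15611 rect [482.  376.3 159.9  96.3   8.5] mean [482.  375.8  40.9] z [27.6 40.3 54.9]
[(405, 198, 55.1), (420, 291, 53.9), (435, 285, 51.0), (450, 283, 48.0), (465, 291, 44.8), (480, 289, 41.6), (495, 291, 38.4), (510, 303, 34.9), (525, 303, 31.7), (540, 298, 28.6), (555, 100, 27.0)]
pos [425.4 349.2 191.7] shift [-16.9 131.7   9. ] turn [0.    0.004 0.   ] j [ 27.   7.  97.  -0.  77. 108.] F [-0.7 -0.2  0.8] gap 0.4 t 42.7
```

View pics/w15.png

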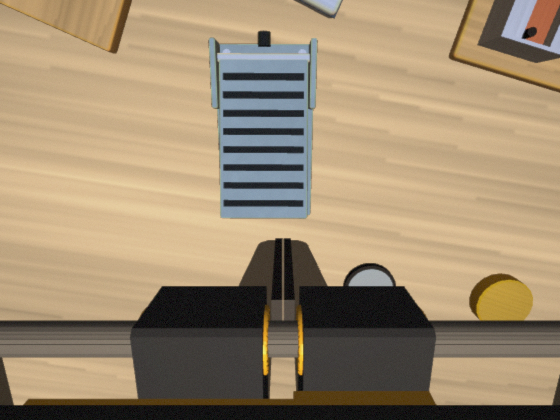

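Call:
send_rows([
  [[-17.3,0,8],[0,0,0],0],
  [[-17.3,40,8],[0,0,0],0],
  [[-17.3,80,8],[0,0,0],0],
  [[-17.3,110,8],[0,0,0],0],
  [[-17.3,125,8],[0,0,0],0],
  [[-17.3,131,8],[0,0,0],0],
  [[-17.3,131,8],[0,0,0],0],
  [[-17.3,131,8],[0,0,0],0],
])

```text
time_s: 43.5
tool_pos: [431.6, 369.4, 62.8]
tool_rot: [[0.162, 0.003, 0.987], [-0.987, 0.001, 0.162], [-0.001, -1.0, 0.003]]
contact_force: [-0.9, 0.0, 0.3]
finger_gap: 0.2
```

Call:
send_rows([
  [[0,5,0],[0,0,0],0],
  [[0,9,0],[0,0,0],0],
  [[0,13,0],[0,0,0],0],
  [[0,17,0],[0,0,0],0],
  [[0,21,0],[0,0,0],0],
  [[0,25,0],[0,0,0],0],
  [[0,28,0],[0,0,0],0],
  [[0,30,0],[0,0,0],0],
])

```text
time_s: 44.3
tool_pos: [428.8, 368.9, 30.8]
tool_rot: [[0.162, -0.003, 0.987], [-0.987, -0.001, 0.162], [0.0, -1.0, -0.003]]
contact_force: [-5.1, 0.4, 7.1]
finger_gap: 0.5
```

Call:
send_rows([
  [[0,1.5,0],[0,0,0],0],
  [[0,3,0],[0,0,0],0],
  [[0,3,0],[0,0,0],0],
])

```text
time_s: 44.6
tool_pos: [428.7, 368.9, 27.9]
tool_rot: [[0.162, -0.003, 0.987], [-0.987, -0.001, 0.162], [0.0, -1.0, -0.004]]
contact_force: [-6.8, -0.7, 8.2]
finger_gap: 0.3
```

Call:
send_rows([
  [[0,1,0],[0,0,0],0],
  [[0,1.5,0],[0,0,0],0],
  [[0,1.5,0],[0,0,0],0],
])

```text
time_s: 44.9
tool_pos: [428.7, 368.9, 27.2]
tool_rot: [[0.162, -0.004, 0.987], [-0.987, -0.001, 0.162], [0.0, -1.0, -0.004]]
contact_force: [-8.7, -1.3, 12.9]
finger_gap: 0.2
```

Call:
send_rows([
  [[0,0.5,-0.7],[0,0,0],0],
  [[0,1.2,-1],[0,0,0],0],
  [[0,1.2,-1],[0,0,0],0],
])

```text
time_s: 45.2
tool_pos: [428.7, 369.0, 27.1]
tool_rot: [[0.163, -0.002, 0.987], [-0.987, -0.001, 0.163], [0.0, -1.0, -0.002]]
contact_force: [-7.7, -2.5, 17.7]
finger_gap: 0.6
```

Call:
send_rows([
  [[0,0.3,-0.5],[0,0,0],0],
  [[0,0.3,-0.5],[0,0,0],0],
  [[0,0.3,-0.5],[0,0,0],0],
  [[0,0.3,-0.5],[0,0,0],0],
  [[0,0.3,-0.5],[0,0,0],0],
  [[0,0.3,-0.5],[0,0,0],0],
  [[0,0.3,-0.5],[0,0,0],0],
  [[0,0.3,-0.5],[0,0,0],0],
])

```text
time_s: 46.0
tool_pos: [428.7, 369.0, 27.0]
tool_rot: [[0.163, -0.001, 0.987], [-0.987, -0.0, 0.163], [0.0, -1.0, -0.001]]
contact_force: [-8.0, -3.2, 18.4]
finger_gap: 0.3
```

```bash
python3 look.py w16
python3 - <<'E'
from h import *
c=dict(np.load("w16.npz"));P=world(c)
ax=np.array([np.cos(np.radians(8.9)),np.sin(np.radians(8.9))]);ly=np.array([-ax[1],ax[0]])
d=P[...,:2]-[482.6,376]
s=d@ax;t=d@ly
print([(a,n,round(float(np.median(z)),1)) for a in range(-75,80,15) for z in [P[(abs(s-a)<2)&(abs(t)<35)&(P[...,2]<70)&(P[...,2]>5)][:,2]] for n in [len(z)] if n])
comps(P,8,70,(400,620,270,470),300)
E
```

```text
[428.7 369.   27. ] [[0.162, -0.987, 0.001, 294.234], [0.954, 0.156, -0.257, -486.001], [0.254, 0.042, 0.966, -333.049], [0.0, 0.0, 0.0, 1.0]]
[(-60, 387, 26.5), (-45, 2855, 46.7), (-30, 986, 26.5), (-15, 1159, 26.8), (0, 1201, 27.6), (15, 1245, 28.4), (30, 1340, 28.4), (45, 1542, 28.3), (60, 1518, 26.6), (75, 275, 9.6)]
px [285. 129.] 52300 rect [479.5 375.6 155.   96.5   8.8] mean [492.9 377.5  27.9] z [24.6 27.1 35.9]
```

Call:
send_rows([
  [[0,0,0],[0,0,0],0],
  [[0,0,0],[0,0,0],0],
  [[0,0,0],[0,0,0],0],
  [[0,0,0],[0,0,0],0],
  [[0,0,0],[0,0,0],0],
  [[0,0,0],[0,0,0],0],
  [[0,0,0],[0,0,0],0],
  [[0,0,0],[0,0,0],0],
])

```text
time_s: 46.85
tool_pos: [428.7, 369.0, 27.1]
tool_rot: [[0.163, -0.001, 0.987], [-0.987, -0.0, 0.163], [0.0, -1.0, -0.001]]
contact_force: [-8.0, -3.5, 17.9]
finger_gap: 0.4
```

Call:
send_rows([
  [[0,0,0],[0,0,0],0],
  [[0,0,0],[0,0,0],0],
  [[0,0,0],[0,0,0],0],
  [[0,0,0],[0,0,0],0],
  [[0,0,0],[0,0,0],0],
  [[0,0,0],[0,0,0],0],
  [[0,0,0],[0,0,0],0],
  [[0,0,0],[0,0,0],0],
])

```text
time_s: 47.65
tool_pos: [428.7, 368.9, 27.0]
tool_rot: [[0.163, -0.001, 0.987], [-0.987, -0.0, 0.163], [0.0, -1.0, -0.001]]
contact_force: [-8.1, -3.4, 18.2]
finger_gap: 0.3
```

Call:
send_rows([
  [[0,-4,0],[0,0,0],0],
  [[0,-10,0],[0,0,0],0],
  [[0,-18,0],[0,0,0],0],
  [[0,-28,0],[0,0,0],0],
  [[0,-45,0],[0,0,0],0],
  [[0,-80,0],[0,0,0],0],
  [[0,-120,-20],[0,0,0],0],
  [[0,-160,-40],[0,0,0],0],
])

```text
time_s: 48.45
tool_pos: [388.2, 361.6, 185.6]
tool_rot: [[0.162, -0.002, 0.987], [-0.987, -0.001, 0.162], [0.001, -1.0, -0.002]]
contact_force: [-0.2, 0.2, 0.3]
finger_gap: 0.5
```

Call:
send_rows([
  [[0,0,0],[0,0,0],0],
  [[0,0,0],[0,0,0],0],
  [[0,0,0],[0,0,0],0],
  [[0,0,0],[0,0,0],0],
])

```text
time_s: 48.85
tool_pos: [388.5, 361.5, 182.9]
tool_rot: [[0.162, -0.003, 0.987], [-0.987, -0.002, 0.162], [0.001, -1.0, -0.004]]
contact_force: [0.2, 0.0, 0.2]
finger_gap: 0.3
```

Run:
```python
from h import *
from workcell import r
plan(r.get_obs(),430,368,180,-81)
c=r.capture("top");P=world(c);cv2.imwrite("pics/top3.png",c["pixels"][:,:,::-1])
print("fs");comps(P,8,70,(330,620,270,470),200);print("plates");comps(P,50,59,(540,680,-220,230),200)
print("driver");comps(P,100,125,(380,520,-450,-330),40)
print("case,jar,tin");comps(P,20,34,(540,600,-380,-280),100);comps(P,45,70,(630,700,-350,-270),100);comps(P,12,24,(590,690,320,410),100)
```

```text
pos [388.5 361.5 182.9] shift [ 0.3  2.7 42. ] turn [0.004 0.005 0.001] j [ 30.   4. 100.  -0.  76. 111.] F [0.2 0.  0.2] gap 0.3 t 48.9
fs
px [152. 168.] 275 rect [605.4 369.9  99.5  29.1  89.9] mean [609.4 359.4  19.1] z [14.1 19.5 22.6]
px [143. 216.] 2219 rect [479.9 377.6 179.   97.4   9.1] mean [484.7 371.6  35. ] z [ 9.7 36.9 53.2]
plates
px [268. 167.] 708 rect [614.6  55.2  88.2  68.9  -9.8] mean [613.9  54.8  54.7] z [51.6 54.8 57.7]
px [309. 173.] 710 rect [603.9 -49.   88.6  69.2  -8.8] mean [603.1 -48.7  54.8] z [51.7 54.8 57.9]
px [350. 178.] 717 rect [ 592.9 -152.8   89.2   68.7   -8.9] mean [ 591.8 -152.4   54.9] z [51.4 55.  58.2]
driver
px [450. 236.] 231 rect [ 452.6 -383.    34.3   34.   -74.3] mean [ 452.8 -381.   113.5] z [104.9 114.1 118.1]
case,jar,tin
px [416. 190.] 547 rect [ 566.9 -325.5   70.4   52.5  -89. ] mean [ 567.9 -325.2   26.7] z [22.3 26.6 30.6]
px [415. 150.] 289 rect [ 666.3 -313.4   46.    44.3    3.6] mean [ 665.3 -312.8   60.9] z [53.7 61.5 64.9]
px [150. 160.] 778 rect [631.5 366.6  96.1  60.9  74. ] mean [630.7 364.8  19.5] z [15.5 19.7 23. ]
```

View pics/top3.png

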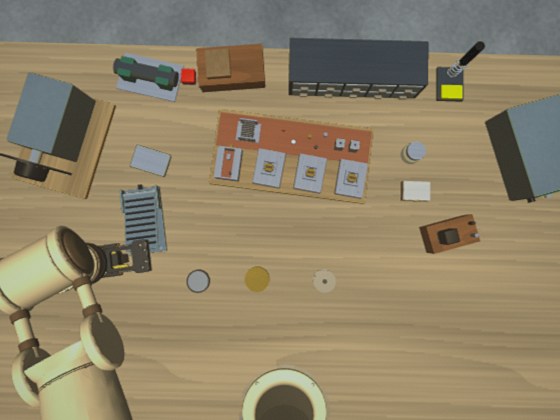

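```bash
python3 -c "
from workcell import r
print(r.hand_in())"
```

```text
the job is handed in; nothing more can be done
None
```

The job is done and was handed in at about 49 s on the robot's clock, well inside the 210 s limit.

- **Covers:** The three loose covers sit on three of the four boxes. Their plates measure about 55 mm high, as they should when seated. The box at about y = +160 mm stays open because there is no cover for it.
- **Locks:** The three slots measured about 90° turned (89.7 to 89.9°). The covers twisted roughly 3° clockwise within their play while I turned the locks.
- **Screwdriver:** It stands back in its hole, handle top about 114 mm high. There was a brief 38 N on the wrist when it touched down.
- **Footswitch:** I pressed the treadle to its stop with about 18 N and the plate lay flat at about 28 mm. I held it for about 2.7 s, then it came back up to about 53 mm. The footswitch and the bystanders are within about 1 mm of where they were.

**What disagreed:** The top and wrist cameras differed by 2 to 3 mm throughout, so I relied on the wrist camera and the grip itself. A first, rougher reading of the slots from depth gave 87 to 91° on two covers, and on the third it was unusable. A colour-based measurement settled all three at about 90°. I saw no sign of the bench being knocked during the run.

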